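# Load the parts washer and lock its bayonet lid

### The job

Fold both flaps of the small carton right back to lie open, then move every steel hex coupling nut from the carton into the pot of the bench parts washer. When all are in, put the lid on, push it down against its spring and turn it a quarter-turn clockwise so that both tabs are locked under the claws, let go, and then press the green start button. Do not disturb the other things on the bench; the flaps stay open.

Things in the scene. Friction and masses are not known exactly. Their poses are not given: they have to be found in the camera images.
- carton: Open brown cardboard carton fixed to the bench. Origin: centre of its underside. Outside 202 mm along its x, 178 mm along its y, 48 mm high; walls and floor 4 mm. A flap is hinged on top of its +y and of its -y wall. The nuts stand on its floor near x = -64, 0 or 64, y = +-40 mm, so fingers have most room at a nut's +y and -y sides.
- flap_left (a joint): Hinge of the +y flap, a card 198 x 55 x 4 mm; hinge line along the carton's x at y = +87, z = 48 mm. 0 = flat inwards over the contents, 1.57 = upright, 3.14 = flat outwards (stop 3.2); right back means beyond 2.3. A stiff crease: stays where left, moves with about 0.2 N at the edge. Starts at 0.7 to 1.1.
- flap_right (a joint): The same for the -y flap, hinge line at carton y = -87 mm, same meaning of the value. At the start at least 85 mm is free between the two flaps' edges: closed fingers lowered there, tips a little below a flap's edge and above the walls, can swing it up and over about its hinge line; pushed level with the hinge it would only jam.
- flap_left_edge (a point): Middle of the free edge of the +y flap.
- flap_right_edge (a point): Middle of the free edge of the -y flap.
- washer: Bench parts washer, fixed. Origin: on the pot's axis, at bench level. Green base 22 mm high, from its x = -180 to +90 mm, y = +-80 mm. Steel pot: inside diameter 122, outside 130 mm, inner floor 27, rim 102 mm above the bench. A grey console 50 x 60 mm, 97 mm high, stands at x = -145 mm under the start button.
- seal_top (a point): Centre of the top of the pot's black sprung seal ring (outside 121, opening 104 mm): 117 mm above the bench at rest. Under the lid it sinks up to 8 mm, with 5 N at first and 8 N at the bottom. Nuts go down through its opening; spread over the floor, all five stand in one layer. Contents higher than 100 mm above the bench keep the lid from locking.
- claw_front (a point): Top centre of the yellow claw at the washer's -x, 74 mm from the axis, 133 mm above the bench. The claw is 44 mm wide (along y) and overhangs inwards to 63 mm from the axis; underside 123 mm above the bench, outer post from 78 mm out. A stop at the end that a tab coming clockwise (seen from above) reaches last.
- claw_back (a point): The same for the claw at the washer's +x. The lid goes on with its tabs along the washer's y, between the claws, is pushed down, then turned 90 degrees clockwise (seen from above) until the tabs are under the claws, against the stops.
- lid_grip (a point): Centre of the lid's red wing grip: 64 mm along its x, 14 mm thick along y, 36 mm high; z is up. 36 mm above the lid's foot: it is 36 mm above the bench at the start, 145 mm when resting unlocked on the seal, about 141 mm locked. Push it down to about 139 mm (at least 4 mm below resting), then turn; let go, the spring lifts it against the claws. 220 g.
- lid_tab (a point): Top of one of the lid's two yellow tabs, at its x = 66 mm; the other is opposite, half a turn makes no difference. Tabs 30 mm wide, 10 mm thick, reaching 72 mm from the centre. Lid: plug 98 mm in diameter, 8 mm deep, bevelled, which enters the seal; on it a disc 112 mm across, 10 mm thick; then the grip. Locked: its x lies along the washer's x.
- start (a joint): Green spring push button on the console: 0 = up, 0.006 m = fully down (5 N). A press beyond 0.004 m counts.
- start_top (a point): Centre of the start button's top face (28 mm across); it is pressed straight down.
- nut1_c (a point): Centre of a steel hexagonal coupling nut, 30 mm across flats (34.6 over corners), 32 mm along its z, about 110 g, standing at the start; x is square to a pair of flats. None if absent (3 to 5 of them are there) or held.
- nut2_c (a point): Centre of a steel hexagonal coupling nut, 30 mm across flats (34.6 over corners), 32 mm along its z, about 110 g, standing at the start; x is square to a pair of flats. None if absent (3 to 5 of them are there) or held.
- nut3_c (a point): Centre of a steel hexagonal coupling nut, 30 mm across flats (34.6 over corners), 32 mm along its z, about 110 g, standing at the start; x is square to a pair of flats. None if absent (3 to 5 of them are there) or held.
- nut4_c (a point): Centre of a steel hexagonal coupling nut, 30 mm across flats (34.6 over corners), 32 mm along its z, about 110 g, standing at the start; x is square to a pair of flats. None if absent (3 to 5 of them are there) or held.
- nut5_c (a point): Centre of a steel hexagonal coupling nut, 30 mm across flats (34.6 over corners), 32 mm along its z, about 110 g, standing at the start; x is square to a pair of flats. None if absent (3 to 5 of them are there) or held.
- spraycan: Bystander, to be left alone: blue spray can, 60 mm across, 170 high. Origin: centre of its underside.
- oilbottle: Bystander, to be left alone: bottle with orange label, 56 mm across, 140 high. Origin: centre of its underside.
- wrench: Bystander, to be left alone: steel wrench 170 mm long lying along its x. Origin: centre of its underside.
- taperoll: Bystander, to be left alone: yellow disc-shaped roll, 70 mm across, 25 high. Origin: centre of its underside.
- smallbox: Bystander, to be left alone: cardboard box 70 x 100 x 50 mm. Origin: centre of its underside.

How it is judged:
On the way, in this order (a step that is already met when the one before it is completed fails the run):
1. both carton flaps are folded right back (value of joint each of flap_left, flap_right above 2.3 rad), for 0.2 s.
2. every coupling nut is inside the pot (horizontal distance between each of nut1_c, nut2_c, nut3_c, nut4_c, nut5_c and washer below 0.058 m and z of nut1_c in the frame of washer between 0.03 and 0.105 m and z of nut2_c in the frame of washer between 0.03 and 0.105 m and z of nut3_c in the frame of washer between 0.03 and 0.105 m and z of nut4_c in the frame of washer between 0.03 and 0.105 m and z of nut5_c in the frame of washer between 0.03 and 0.105 m), for 0.2 s.
3. the lid is pushed down and turned so that its tabs are under the claws (horizontal distance between lid_grip and washer below 0.007 m and z of lid_grip in the frame of washer between 0.134 and 0.1425 m and angle between the x axis of lid_grip and the x axis of washer, either way round below 0.21 rad and angle between lid_grip's own z axis and vertical below 0.08 rad), for 0.2 s.
4. the start button is pressed with the lid locked (all of step 3 and value of joint start above 0.004 m).
At the end, for the whole second after the job is handed in: Flaps beyond 2.3 rad; every nut in the pot (within 58 mm of its axis, centre 30 to 105 mm up); lid level, within 7 mm of the axis and 0.21 rad of the locked direction, held 2.5 mm or more below its unlocked height, released, at rest; start was pressed after locking (all of step 1 and all of step 2 and all of step 3 and linear speed of lid below 0.02 m/s); the robot touches nothing.
It fails at once if another thing on the bench is shoved more than 40 mm or knocked over (distance of any of spraycan, oilbottle, wrench, taperoll, smallbox from where it was at the start of the episode above 0.04 m or angle between any of spraycan, oilbottle, taperoll, smallbox's own z axis and vertical above 0.6 rad).
Of nut1, nut2, nut3, nut4, nut5 only 3 to 5 are there at a start; the rules pass over those that are not, and their reading is None.
At some moment in a run one of lid may be knocked a few centimetres aside while the robot is not near it.
Once in a run the grip may slacken for a moment while it holds something.
It also fails if it takes over 210 s, if anything falls off the work surface, if the arm or the gripper's body presses on something with over 40 N, if the wrist force passes 120 N, or if a joint passes its speed limit or range.

### The arm

A 6-joint arm with a two-finger parallel gripper is mounted at the origin on the work surface. World frame = base frame: x ahead of the robot, y to its left, z up, the work surface at z = 0. Lengths are in m, angles in rad, forces in N, time in s.
With the tool pointing down it reaches from about 0.35 to 0.775 m from the base axis. Payload 5.5 kg.
Tool frame: the origin (TCP) lies midway between the tips of the shut fingers; the grasp point (between the pads) lies 19 mm behind it; z points along the fingers, x is the direction in which the jaws open and shut, and the axes are right-handed (so a half turn about z gives the same grasp; the last joint's range is limited). The gripper opens to 85 mm and grips with 20 to 120 N. Pads are 22 mm wide; open, the fingers measure 114 mm over their backs; the gripper's body (76 mm by 85 mm) begins 54 mm behind the grasp point. The pads swing forward as they close: fully open they stand 13 mm farther back than shut.
Start: joints at [1.065, 0.313, 0.046, 1.304, 0, 1.431], TCP at [0.206, 0.537, 0.231] pointing down, gripper open.
Joint ranges: [-2.76, 2.76], [-0.86, 1.69], [-1.03, 1.26], [-2.2, 2.34], [-1.47, 1.5], [-3.14, 3.14]. Speed limits (rad/s): [2.57, 2.57, 3.14, 3.14, 3.14, 3.14].

### API

Orientations are given as a unit quaternion [w, x, y, z].
In Python, from workcell import env gives the robot as it stands.
- The arm moves only by the tool servo_tool, never from a script. Its argument "targets" is a list of rows, each an object with "xyz": the shift along the tool's x, y, z in m, a list of three; "twist": the turn, a rotation vector about the tool's x, y, z in rad, a list of three; "jaw": the opening, from 0 (shut) to 1 (fully open). A call has 1 to 12 rows; each row is the pose to reach, as a shift and turn from the pose commanded when the call began, along the tool's axes at that moment; what a row does not reach only later rows make up. A row lasts 1/12 s, in which the tool goes at most 41.7 mm and 7.16 degrees, less where a joint would pass 70% of its speed; a pose out of reach is approached as far as the arm can. A call with a gripper value outside its range is refused whole. The fingers move at their own pace and stop on an object; "squeeze" is the grip in N (left out, the last holds). Time passes only in rows, so rows that repeat a pose let the fingers close. It gives the time, the measured TCP pose, the force and the opening at its end, in the units of the state.
- env.get_state(): the state, without advancing time (a new reading comes with each control period).
- env.read_camera(name): name is "side" or "top"; returns a dict with "color" (420x560x3 uint8, red, green, blue), "depth" (420x560 float32, m along the optical axis (not along the pixel's ray), 0 where there is no reading), "fx", "fy", "cx", "cy" (pixels), "eye" and "attitude" of the camera in the world. Camera axes: x right, y down, z forward; pixel columns grow to the right and rows downward; lengths in m; the calibration is good to about 2 mm. A picture is of the moment at which its call begins.
- env.hand_in(): hands the job in, once; it reports no verdict.
The state is a dict: "clock": time; "joint_pos": joint angles; "qvel": joint speeds; "tau": joint torques, N m; "tcp_pos": TCP position; "orientation": TCP orientation; "wrist_force": force on the tool from outside, world axes, zero at the start; "ft_torque": the same for the moment, N m; "finger_gap": finger opening in m.
Only numpy, scipy, OpenCV 4.12 (cv2) and the standard library are available. Lean on these libraries where they do the work, as an engineer would, in place of code of your own. Each camera call takes 0.05 s, during which the arm holds its last target. There are 200 camera calls.

## Working session

There is one attempt and no reset: what is moved stays moved. The work goes in short steps, Python scripts to look and compute and a tool call to move; the robot and the scene stay as the last step left them, time stands still between calls to the robot, and variables do not carry over. Pictures are saved under pics/ and viewed, about 12 in all and at most 16, crops included, and the job is handed in when it is done.

Besides the shell and the picture viewer there is one more tool, called after "Call:" as name([rows], argument=value, ...), one row to a line, values as JSON. servo_tool: Moves the arm, as the interface text tells. Its arguments: {"type":"object","properties":{"targets":{"type":"array","items":{"type":"object","properties":{"xyz":{"type":"array","items":{"type":"number"}},"twist":{"type":"array","items":{"type":"number"}},"jaw":{"type":"number"}}}},"squeeze":{"type":"number"}},"required":["targets"]}

```bash
ls; mkdir -p pics; python3 - <<'E'
from workcell import env
import cv2,numpy as np
s=env.get_state(); print({k:np.round(v,3).tolist() if not np.isscalar(v) else v for k,v in s.items()})
for n in("top","side"):
    c=env.read_camera(n); cv2.imwrite(f"pics/{n}0.png",cv2.cvtColor(c["color"],cv2.COLOR_RGB2BGR)); np.savez(f"{n}0.npz",**c)
    print(n,c["fx"],c["cx"],c["cy"],c["eye"],c["attitude"])
a=cv2.imread("pics/top0.png");
E
```

```text
pics
{'clock': 0.0, 'joint_pos': [1.065, 0.314, 0.045, 1.304, 0.0, 1.431], 'qvel': [0.001, -0.0, 0.001, -0.0, -0.001, -0.0], 'tau': [-0.002, -48.064, 29.853, 0.02, -0.0, -0.0], 'tcp_pos': [0.205, 0.537, 0.23], 'orientation': [0.0, 0.824, 0.567, -0.001], 'wrist_force': [-0.104, -0.139, -0.782], 'ft_torque': [-0.023, 0.024, -0.017], 'finger_gap': 0.08532680443425457}
top 399.5083056985023 277.3233075230817 197.33781751531123 [ 0.46609817 -0.01542515  0.97433148] [-0.05261866  0.7087681  -0.70290837  0.0282645 ]
side 407.6978502013155 276.6001274252303 203.29533543222632 [ 0.32614565 -0.85647882  0.74167211] [-0.45503593  0.876965   -0.13703917  0.07137903]
```

View pics/top0.png

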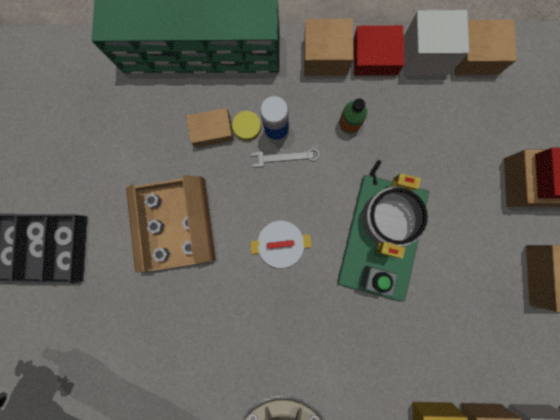

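View pics/side0.png

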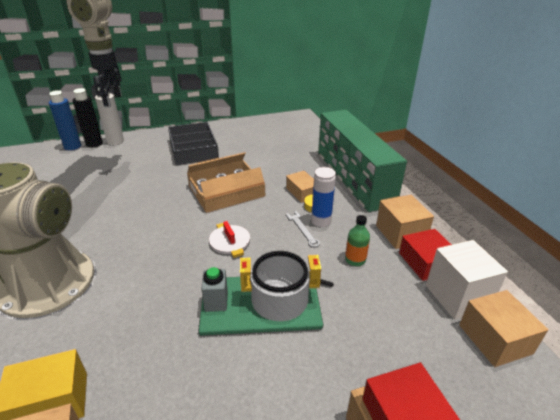

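```bash
cat > h.py <<'E'
import numpy as np,cv2
from workcell import env
from scipy.spatial.transform import Rotation as R
def cam(n):
    c=dict(env.read_camera(n)); return c
def rot(c):
    q=np.array(c["attitude"]); return R.from_quat([q[1],q[2],q[3],q[0]]).as_matrix()
def ray(c,u,v):
    d=np.stack([(np.asarray(u,float)-c["cx"])/c["fx"],(np.asarray(v,float)-c["cy"])/c["fy"],np.ones(np.shape(u))],-1)
    return d@rot(c).T
def onz(c,u,v,z):
    d=ray(c,u,v); e=np.array(c["eye"]); return e+d*((z-e[2])/d[...,2])[...,None]
def proj(c,p):
    q=(np.asarray(p,float)-c["eye"])@rot(c); return np.stack([c["fx"]*q[...,0]/q[...,2]+c["cx"],c["fy"]*q[...,1]/q[...,2]+c["cy"]],-1)
def cloud(c):
    v,u=np.mgrid[:420,:560]; return np.array(c["eye"])+ray(c,u,v)*c["depth"][...,None]
def hsv(c): return cv2.cvtColor(np.ascontiguousarray(c["color"]),cv2.COLOR_RGB2HSV)
def blobs(m,amin=20):
    n,l,s,ce=cv2.connectedComponentsWithStats(m.astype(np.uint8)); return [(s[i,4],ce[i],l==i) for i in range(1,n) if s[i,4]>=amin]
def save(c,name,box=None,k=1):
    a=cv2.cvtColor(np.ascontiguousarray(c["color"]),cv2.COLOR_RGB2BGR)
    if box: a=a[box[1]:box[3],box[0]:box[2]]
    cv2.imwrite("pics/"+name,cv2.resize(a,None,fx=k,fy=k,interpolation=cv2.INTER_CUBIC))
def state():
    s=env.get_state(); q=s["orientation"]; r=R.from_quat([q[1],q[2],q[3],q[0]])
    M=r.as_matrix(); return s,np.array(s["tcp_pos"]),M
def go(p,yaw=None):
    """shift in tool axes to reach world p (measured), tool x dir yaw mod pi"""
    s,t,M=state(); print("clock",round(s["clock"],2),"tcp",np.round(t,4),"F",np.round(s["wrist_force"],1),"gap",round(s["finger_gap"],4),"tilt",np.round(M[:,2],3),"j6",round(s["joint_pos"][5],2))
    print("xyz",np.round(M.T@(np.array(p)-t),4))
    if yaw is not None:
        y0=np.arctan2(M[1,0],M[0,0]); d=(yaw-y0+np.pi/2)%np.pi-np.pi/2
        print("yaw now",round(y0,3),"twist z",round(-d,3))
E
python3 - <<'E'
from h import *
c={k:v for k,v in np.load("top0.npz").items()}; P=cloud(c); H=hsv(c)
d=c["depth"]; print("bench z",[np.round(P[v,u],3).tolist() for u,v in((100,120),(300,330),(450,150))])
Y=(H[...,0]>20)&(H[...,0]<33)&(H[...,1]>150)&(H[...,2]>90)
print("yellow"); [print(a,np.round(ce),np.round(np.median(P[m],0),3), np.round(onz(c,*ce,0.133),3)) for a,ce,m in blobs(Y)]
Rd=((H[...,0]<6)|(H[...,0]>174))&(H[...,1]>150)&(H[...,2]>70)
print("red"); [print(a,np.round(ce),np.round(np.median(P[m],0),3)) for a,ce,m in blobs(Rd)]
G=(H[...,0]>50)&(H[...,0]<75)&(H[...,1]>160)&(H[...,2]>90)
print("green"); [print(a,np.round(ce),np.round(np.median(P[m],0),3)) for a,ce,m in blobs(G)]
save(c,"cart0.png",(115,165,225,285),7)
a=P[165:285,115:225]
hm=(np.clip(a[...,2],-0.01,0.1)+0.01)/0.11*255
cv2.imwrite("pics/hm0.png",cv2.resize(cv2.applyColorMap(hm.astype(np.uint8),2),None,fx=5,fy=5,interpolation=0))
E
```

```text
bench z [[0.774, 0.473, 0.001], [0.263, -0.038, -0.0], [0.697, -0.403, 0.002]]
yellow
143 [407. 182.] [ 0.595 -0.257  0.133] [ 0.596 -0.259  0.133]
53 [307. 241.] [ 0.472 -0.053  0.018] [ 0.471 -0.048  0.133]
60 [254. 247.] [0.458 0.072 0.019] [0.458 0.062 0.133]
151 [392. 250.] [ 0.456 -0.224  0.133] [ 0.455 -0.225  0.133]
170 [444. 418.] [ 0.107 -0.338  0.08 ] [ 0.129 -0.319  0.133]
red
1869 [380.  46.] [ 0.937 -0.224  0.061]
340 [556. 170.] [ 0.623 -0.556  0.15 ]
109 [280. 244.] [0.464 0.01  0.055]
green
```

View pics/cart0.png

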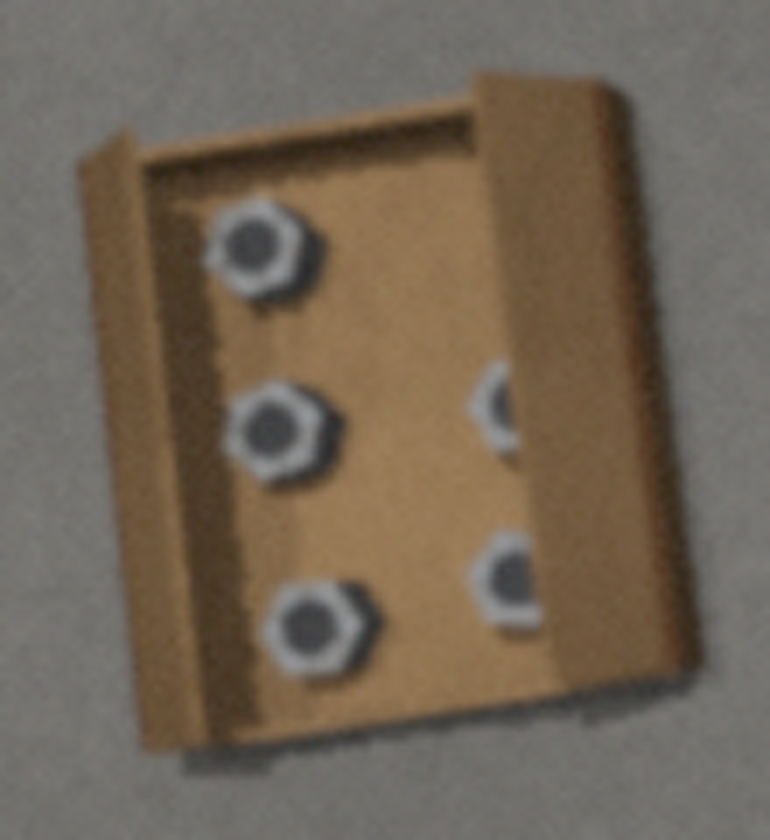

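```bash
python3 - <<'E'
from h import *
c={k:v for k,v in np.load("top0.npz").items()}; P=cloud(c)
def px(x,y): return 115+x/7,165+y/7
L=[onz(c,*map(np.array,px(*p)),0.048) for p in((82,165),(145,750))]; Rr=[onz(c,*map(np.array,px(*p)),0.048) for p in((605,85),(672,665))]
print("L",np.round(L,3),"R",np.round(Rr,3)); C=np.mean(L+Rr,0); ax=L[0]-L[1]+Rr[0]-Rr[1]; yaw=np.arctan2(ax[1],ax[0]); print("C",np.round(C,4),"yaw",yaw, np.linalg.norm(L[0]-L[1]),np.linalg.norm(Rr[0]-Rr[1]))
ex=np.array([np.cos(yaw),np.sin(yaw),0]); ey=np.array([-ex[1],ex[0],0])
for t in(0.3,0.5,0.7):
  v=int(165+(150+560*t)/7)
  row=P[v,120:220]; q=row-C; print(v,[(120+i,int(1000*(r@ey)),int(1000*z)) for i,(r,z) in enumerate(zip(q,row[:,2])) if z>0.045][::2])
for p in((255,248),(272,432),(312,628),(515,408),(516,580)):
  w=onz(c,*map(np.array,px(*p)),0.036); print(np.round(w,4),np.round([(w-C)@ex,(w-C)@ey],4))
# ends
for u in (150,170):
  print([(v,int(1000*((P[v,u]-C)@ex)),int(1000*P[v,u,2])) for v in list(range(176,194))+list(range(262,276))])
H=hsv(c); print(H[275:292:3,376:392:3].tolist()[2:4], np.round(P[283,384],3))
e=proj(c,[0.385,-0.207,0.105]); print(e)
E
```

```text
L [[0.591 0.375 0.048]
 [0.396 0.343 0.048]] R [[0.619 0.197 0.048]
 [0.426 0.169 0.048]]
C [0.5082 0.2709 0.048 ] yaw 0.1535221430023337 0.1974844048909624 0.19547114778788507
210 [(128, 90, 51), (130, 80, 63), (132, 72, 72), (134, 62, 87), (136, 54, 98), (187, -58, 94), (189, -62, 92), (191, -66, 90), (193, -69, 84), (195, -72, 77), (197, -75, 72), (199, -79, 68), (201, -82, 62), (203, -85, 54), (205, -90, 54)]
226 [(130, 88, 55), (132, 79, 64), (134, 69, 79), (136, 61, 88), (138, 55, 93), (189, -58, 96), (191, -62, 93), (193, -65, 86), (195, -69, 83), (197, -72, 76), (199, -75, 73), (201, -79, 66), (203, -82, 59), (205, -86, 57), (207, -89, 51)]
242 [(132, 86, 56), (134, 78, 66), (136, 70, 74), (138, 59, 91), (140, 54, 93), (192, -61, 94), (194, -64, 90), (196, -66, 82), (198, -70, 80), (200, -74, 75), (202, -77, 70), (204, -81, 68), (206, -84, 60), (208, -88, 57)]
[0.5645 0.3184 0.036 ] [0.0629 0.0383]
[0.5019 0.3096 0.036 ] [-0.0003  0.0392]
[0.4364 0.293  0.036 ] [-0.0676  0.0329]
[0.5107 0.227  0.036 ] [-0.0042 -0.0438]
[0.4531 0.2246 0.036 ] [-0.0616 -0.0374]
[(176, 130, 0), 
[... 495 characters left out ...]
0, 0), (178, 117, 0), (179, 114, 1), (180, 112, 1), (181, 100, 47), (182, 97, 50), (183, 97, 37), (184, 97, 25), (185, 97, 11), (186, 96, 8), (187, 94, 6), (188, 92, 1), (189, 88, 8), (190, 86, 5), (191, 84, 3), (192, 82, 4), (193, 79, 3), (262, -88, 2), (263, -90, 3), (264, -92, 3), (265, -95, 2), (266, -96, 46), (267, -99, 49), (268, -102, 0), (269, -104, 1), (270, -107, 2), (271, -109, 0), (272, -111, 0), (273, -114, 4), (274, -116, 1), (275, -118, 2)]
[[[68, 100, 41], [66, 128, 131], [67, 129, 134], [67, 130, 131], [66, 132, 129], [60, 67, 42]], [[71, 94, 30], [67, 143, 123], [67, 128, 133], [66, 136, 129], [67, 140, 126], [66, 81, 47]]] [ 0.386 -0.21   0.119]
[381.11387933 282.76457995]
```

Call:
servo_tool([
  {"xyz":[-0.14,0.378,0.0],"twist":[0,0,-0.519],"jaw":0},
  {"xyz":[-0.14,0.378,0.0],"twist":[0,0,-0.519],"jaw":0},
  {"xyz":[-0.14,0.378,0.0],"twist":[0,0,-0.519],"jaw":0},
  {"xyz":[-0.14,0.378,0.0],"twist":[0,0,-0.519],"jaw":0},
  {"xyz":[-0.14,0.378,0.0],"twist":[0,0,-0.519],"jaw":0},
  {"xyz":[-0.14,0.378,0.0],"twist":[0,0,-0.519],"jaw":0},
  {"xyz":[-0.14,0.378,0.0],"twist":[0,0,-0.519],"jaw":0},
  {"xyz":[-0.14,0.378,0.0],"twist":[0,0,-0.519],"jaw":0},
  {"xyz":[-0.14,0.378,0.0],"twist":[0,0,-0.519],"jaw":0},
  {"xyz":[-0.14,0.378,0.06],"twist":[0,0,-0.519],"jaw":0},
  {"xyz":[-0.14,0.378,0.08],"twist":[0,0,-0.519],"jaw":0},
  {"xyz":[-0.14,0.378,0.08],"twist":[0,0,-0.519],"jaw":0},
], squeeze=20)

```text
clock: 1.1
tcp_pos: [0.5075, 0.2675, 0.145]
orientation: [-0.002, 0.652, 0.758, -0.004]
wrist_force: [-1.5, -0.5, -1.0]
finger_gap: -0.0001
```

```bash
python3 - <<'E'
from h import *
go([0.508,0.271,0.08],1.724)
E
```

```text
clock 1.1 tcp [0.5075 0.2675 0.145 ] F [-1.5 -0.5 -1. ] gap -0.0001 tilt [-0.008 -0.003 -1.   ] j6 0.2
xyz [0.0035 0.0015 0.065 ]
yaw now 1.72 twist z -0.004
```

Call:
servo_tool([
  {"xyz":[0.004,0,0.035],"jaw":0},
  {"xyz":[0.004,0,0.064],"jaw":0},
  {"xyz":[0.02,0,0.064],"jaw":0},
  {"xyz":[0.04,0,0.064],"jaw":0},
  {"xyz":[0.06,0,0.064],"jaw":0},
  {"xyz":[0.08,0,0.064],"jaw":0},
  {"xyz":[0.1,0,0.066],"jaw":0},
  {"xyz":[0.12,0,0.073],"jaw":0},
  {"xyz":[0.132,0,0.082],"jaw":0},
  {"xyz":[0.135,0,0.085],"jaw":0},
  {"xyz":[0.135,0,0.085],"jaw":0},
  {"xyz":[0.135,0,0.05],"jaw":0},
])

```text
schema error: expected keys xyz, twist, jaw
```

Call:
servo_tool([
  {"xyz":[0,0,-0.04],"jaw":0},
  {"xyz":[-0.04,0,-0.04],"jaw":0},
  {"xyz":[-0.08,0,-0.04],"jaw":0},
  {"xyz":[-0.115,0,-0.03],"jaw":0},
  {"xyz":[-0.135,0,0.0],"jaw":0},
  {"xyz":[-0.135,0,0.014],"jaw":0},
  {"xyz":[-0.135,0,0.014],"jaw":0},
])

```text
schema error: expected keys xyz, twist, jaw
```

Call:
servo_tool([
  {"xyz":[-0.02,0,0],"jaw":0},
  {"xyz":[-0.04,0,0],"jaw":0},
  {"xyz":[-0.06,0,0],"jaw":0},
  {"xyz":[-0.08,0,0],"jaw":0},
  {"xyz":[-0.1,0,0.002],"jaw":0},
  {"xyz":[-0.12,0,0.009],"jaw":0},
  {"xyz":[-0.132,0,0.018],"jaw":0},
  {"xyz":[-0.135,0,0.021],"jaw":0},
  {"xyz":[-0.135,0,0.021],"jaw":0},
  {"xyz":[-0.135,0,-0.02],"jaw":0},
  {"xyz":[-0.135,0,-0.06],"jaw":0},
  {"xyz":[-0.135,0,-0.1],"jaw":0},
])

```text
schema error: expected keys xyz, twist, jaw
```

```bash
python3 - <<'E'
from h import *
go([0.508,0.271,0.08],1.724)
c=cam("top"); save(c,"t1.png",(100,150,350,300),3); np.savez("top1.npz",**c)
P=cloud(c); C=np.array([.508,.271,0]); a=.1535; ex=np.array([np.cos(a),np.sin(a),0]); ey=np.array([-ex[1],ex[0],0])
q=P-C; X=q@ex;Yc=q@ey
for lo in (-160,-140,-125,-110,-95,90,105,120,135):
  m=(abs(X)<.09)&(Yc>lo/1e3)&(Yc<lo/1e3+.01); print(lo,m.sum(),np.round(np.percentile(P[m][:,2],[10,50,90]),3) if m.any() else "")
E
```

```text
clock 1.1 tcp [0.5075 0.2675 0.145 ] F [-1.5 -0.5 -1. ] gap -0.0001 tilt [-0.008 -0.003 -1.   ] j6 0.2
xyz [0.0035 0.0015 0.065 ]
yaw now 1.72 twist z -0.004
-160 296 [-0.002  0.001  0.003]
-140 293 [-0.002  0.001  0.003]
-125 302 [-0.002  0.001  0.003]
-110 295 [-0.001  0.001  0.003]
-95 678 [-0.     0.029  0.058]
90 1 [0.051 0.051 0.051]
105 65 [-0.001  0.001  0.003]
120 119 [-0.002  0.     0.003]
135 121 [-0.002  0.001  0.003]
```

View pics/t1.png

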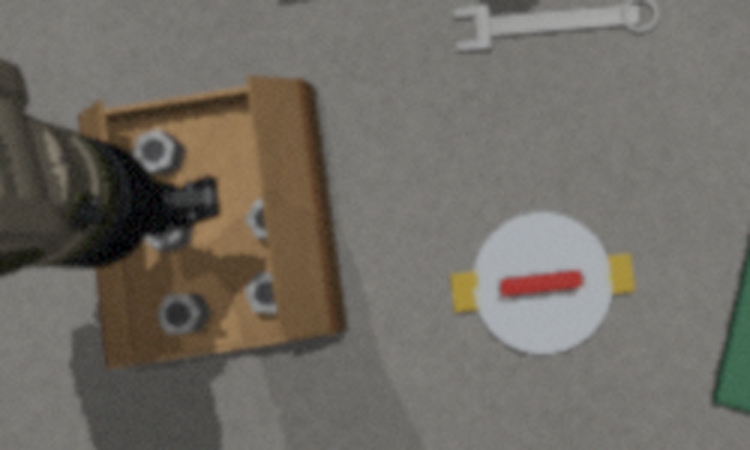

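Call:
servo_tool([
  {"xyz":[0.004,0,0.035],"twist":[0,0,0],"jaw":0},
  {"xyz":[0.004,0,0.064],"twist":[0,0,0],"jaw":0},
  {"xyz":[0.02,0,0.064],"twist":[0,0,0],"jaw":0},
  {"xyz":[0.04,0,0.064],"twist":[0,0,0],"jaw":0},
  {"xyz":[0.06,0,0.064],"twist":[0,0,0],"jaw":0},
  {"xyz":[0.08,0,0.064],"twist":[0,0,0],"jaw":0},
  {"xyz":[0.1,0,0.066],"twist":[0,0,0],"jaw":0},
  {"xyz":[0.12,0,0.073],"twist":[0,0,0],"jaw":0},
  {"xyz":[0.132,0,0.082],"twist":[0,0,0],"jaw":0},
  {"xyz":[0.135,0,0.085],"twist":[0,0,0],"jaw":0},
  {"xyz":[0.135,0,0.085],"twist":[0,0,0],"jaw":0},
  {"xyz":[0.135,0,0.05],"twist":[0,0,0],"jaw":0},
])

```text
clock: 2.15
tcp_pos: [0.4832, 0.4014, 0.0942]
orientation: [-0.002, 0.651, 0.759, -0.007]
wrist_force: [0.3, -0.2, -1.1]
finger_gap: -0.0002
```

Call:
servo_tool([
  {"xyz":[0,0,-0.04],"twist":[0,0,0],"jaw":0},
  {"xyz":[-0.04,0,-0.04],"twist":[0,0,0],"jaw":0},
  {"xyz":[-0.08,0,-0.04],"twist":[0,0,0],"jaw":0},
  {"xyz":[-0.115,0,-0.03],"twist":[0,0,0],"jaw":0},
  {"xyz":[-0.135,0,0.0],"twist":[0,0,0],"jaw":0},
  {"xyz":[-0.135,0,0.014],"twist":[0,0,0],"jaw":0},
  {"xyz":[-0.135,0,0.014],"twist":[0,0,0],"jaw":0},
])

```text
clock: 2.73
tcp_pos: [0.5063, 0.2676, 0.0842]
orientation: [-0.002, 0.652, 0.758, -0.003]
wrist_force: [-0.2, -0.7, 0.3]
finger_gap: -0.0
```

Call:
servo_tool([
  {"xyz":[-0.02,0,0],"twist":[0,0,0],"jaw":0},
  {"xyz":[-0.04,0,0],"twist":[0,0,0],"jaw":0},
  {"xyz":[-0.06,0,0],"twist":[0,0,0],"jaw":0},
  {"xyz":[-0.08,0,0],"twist":[0,0,0],"jaw":0},
  {"xyz":[-0.1,0,0.002],"twist":[0,0,0],"jaw":0},
  {"xyz":[-0.12,0,0.009],"twist":[0,0,0],"jaw":0},
  {"xyz":[-0.132,0,0.018],"twist":[0,0,0],"jaw":0},
  {"xyz":[-0.135,0,0.021],"twist":[0,0,0],"jaw":0},
  {"xyz":[-0.135,0,0.021],"twist":[0,0,0],"jaw":0},
  {"xyz":[-0.135,0,-0.02],"twist":[0,0,0],"jaw":0},
  {"xyz":[-0.135,0,-0.06],"twist":[0,0,0],"jaw":0},
  {"xyz":[-0.135,0,-0.1],"twist":[0,0,0],"jaw":0},
])

```text
clock: 3.73
tcp_pos: [0.528, 0.1386, 0.1878]
orientation: [-0.001, 0.651, 0.759, -0.001]
wrist_force: [0.2, 0.2, 0.2]
finger_gap: -0.0004
```

Call:
servo_tool([
  {"xyz":[-0.04,0,0],"twist":[0,0,0],"jaw":0},
  {"xyz":[-0.08,0,0],"twist":[0,0,0],"jaw":0},
  {"xyz":[-0.12,0,0],"twist":[0,0,0],"jaw":0},
  {"xyz":[-0.14,0,0],"twist":[0,0,0],"jaw":0.6},
  {"xyz":[-0.14,0,0],"twist":[0,0,0],"jaw":0.6},
])

```text
clock: 4.15
tcp_pos: [0.5514, -0.0034, 0.1871]
orientation: [0.0, 0.652, 0.758, -0.0]
wrist_force: [-0.3, -0.2, 0.8]
finger_gap: 0.0232
```

```bash
python3 - <<'E'
from h import *
go([0.508,0.271,0.08],1.724)
c=cam("top"); save(c,"t2.png",(80,160,280,290),4); np.savez("top2.npz",**c)
P=cloud(c); C=np.array([.508,.271,0]); a=.1535; ex=np.array([np.cos(a),np.sin(a),0]); ey=np.array([-ex[1],ex[0],0])
q=P-C; X=q@ex;Yc=q@ey
for lo in (-160,-140,-125,-110,-95,90,105,120,135):
  m=(abs(X)<.09)&(Yc>lo/1e3)&(Yc<lo/1e3+.01)&(P[...,2]<.12); print(lo,m.sum(),np.round(np.percentile(P[m][:,2],[10,50,90]),3) if m.any() else "")
E
```

```text
clock 4.15 tcp [ 0.5514 -0.0034  0.1871] F [-0.3 -0.2  0.8] gap 0.0232 tilt [ 0.    -0.001 -1.   ] j6 -0.3
xyz [ 0.2779 -0.002   0.1069]
yaw now 1.72 twist z -0.004
-160 0 
-140 0 
-125 0 
-110 3 [0.055 0.055 0.056]
-95 75 [0.047 0.05  0.052]
90 369 [0.049 0.052 0.054]
105 373 [0.054 0.057 0.059]
120 371 [0.059 0.061 0.064]
135 148 [0.063 0.065 0.067]
```

View pics/t2.png

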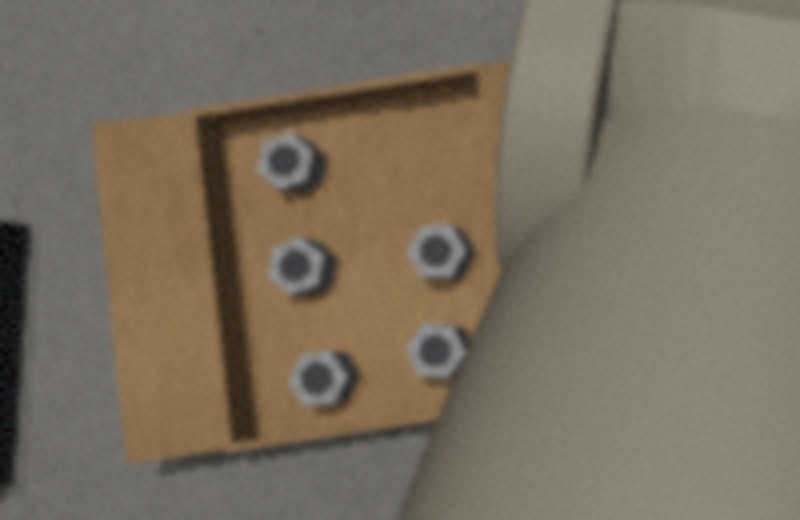

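```bash
python3 - <<'E'
from h import *
c={k:v for k,v in np.load("top2.npz").items()}
g=c["color"].astype(float); H=hsv(c)
big=cv2.resize(cv2.GaussianBlur(c["color"],(0,0),.6),None,fx=8,fy=8,interpolation=cv2.INTER_CUBIC)
h=cv2.cvtColor(big,cv2.COLOR_RGB2HSV)
N=[(152,200.3),(154.8,226.7),(160.2,254.6),(189.4,223),(189,247.8)]
for i,(u,v) in enumerate(N):
  m=((h[...,1]<70)&(h[...,2]>125)).astype(np.uint8); 
  mk=np.zeros_like(m); cv2.circle(mk,(int(u*8),int(v*8)),80,1,-1); m&=mk
  cs,_=cv2.findContours(m,cv2.RETR_EXTERNAL,cv2.CHAIN_APPROX_NONE); k=max(cs,key=cv2.contourArea); k=cv2.convexHull(k)[:,0].astype(float)
  W=onz(c,(k[:,0]+.5)/8-.5,(k[:,1]+.5)/8-.5,.036)[:,:2]
  # resample hull densely
  W=np.vstack([W,W[:1]]); s=np.r_[0,np.cumsum(np.linalg.norm(np.diff(W,axis=0),axis=1))]; t=np.linspace(0,s[-1],400)[:-1]; W=np.c_[np.interp(t,s,W[:,0]),np.interp(t,s,W[:,1])]
  M=cv2.moments(W.astype(np.float32).reshape(-1,1,2)); ce=np.array([M["m10"],M["m01"]])/M["m00"]
  d=W-ce; th=np.arctan2(d[:,1],d[:,0]); r=np.hypot(*d.T); f=np.sum((r-r.mean())*np.exp(-6j*th)); 
  vert=-np.angle(f)/6  # r max at th where 6th = phase angle: cos(6th - (-ang f))...
  best=max(np.linspace(0,np.pi/3,600,endpoint=False),key=lambda a:-sum(d[:,0].__mul__(np.cos(a+j*np.pi/3)).__add__(d[:,1]*np.sin(a+j*np.pi/3)).max() for j in range(6)))
  w=np.mean([ (d@[np.cos(best+j*np.pi/3),np.sin(best+j*np.pi/3)]).max() for j in range(6)])
  fl=[(x-1.724+np.pi/2)%np.pi-np.pi/2 for x in best+np.arange(3)*np.pi/3]
  print(i+1,np.round(ce,4),"area",M["m00"],"flat normal",round(best,3),"fourier flat",round((np.angle(f.conjugate())/6+np.pi/6)%(np.pi/3),3),"apoth",round(w,4),"jaw off carton y",np.round(sorted(fl,key=abs)[:2],2))
E
```

```text
1 [0.5676 0.3251] area 0.0005868695162236648 flat normal 0.332 fourier flat 0.79 apoth 0.0143 jaw off carton y [-0.35  0.7 ]
2 [0.5049 0.3161] area 0.000564290415930202 flat normal 0.365 fourier flat 0.828 apoth 0.0142 jaw off carton y [-0.31  0.74]
3 [0.4387 0.2967] area 0.0007476836126345532 flat normal 0.953 fourier flat 0.064 apoth 0.0157 jaw off carton y [ 0.28 -0.77]
4 [0.5138 0.2286] area 0.0007897255978908113 flat normal 0.047 fourier flat 0.034 apoth 0.0158 jaw off carton y [ 0.42 -0.63]
5 [0.4555 0.2267] area 0.0007963051407569033 flat normal 0.909 fourier flat 0.965 apoth 0.0158 jaw off carton y [ 0.23 -0.81]
```

```bash
cat > nuts.py <<'E'
from h import *
def nuts(c,N,z=.036,rad=80):
  b=cv2.resize(cv2.GaussianBlur(np.ascontiguousarray(c["color"]),(0,0),.6),None,fx=8,fy=8,interpolation=cv2.INTER_CUBIC); h=cv2.cvtColor(b,cv2.COLOR_RGB2HSV)
  out=[]
  for u,v in N:
    mk=np.zeros(h.shape[:2],np.uint8); cv2.circle(mk,(int(u*8+4),int(v*8+4)),rad,1,-1); best=None
    for T in range(95,150,5):
     for S in (70,90,110):
      m=((h[...,1]<S)&(h[...,2]>T)).astype(np.uint8)&mk
      cs,_=cv2.findContours(m,cv2.RETR_EXTERNAL,cv2.CHAIN_APPROX_NONE)
      if not cs: continue
      k=cv2.convexHull(max(cs,key=cv2.contourArea))[:,0].astype(float)
      W=(onz(c,(k[:,0]+.5)/8-.5,(k[:,1]+.5)/8-.5,z)[:,:2]*1e3); M=cv2.moments(W.astype(np.float32).reshape(-1,1,2))
      if M["m00"]<100: continue
      ce=np.array([M["m10"],M["m01"]])/M["m00"]; d=W-ce
      A=np.linspace(0,np.pi/3,300,endpoint=False); sup=[sum((d@[np.cos(a+j*np.pi/3),np.sin(a+j*np.pi/3)]).max() for j in range(6)) for a in A]
      i=int(np.argmin(sup)); sc=abs(M["m00"]-779)
      if best is None or sc<best[0]: best=(sc,ce/1e3,A[i],sup[i]/6,max(sup)/6,T,S)
    hm=((h[...,2]<95)).astype(np.uint8); mk2=np.zeros_like(hm); cv2.circle(mk2,(int(u*8+4),int(v*8+4)),34,1,-1); hm&=mk2; mo=cv2.moments(hm)
    hc=onz(c,np.array((mo["m10"]/mo["m00"]+.5)/8-.5),np.array((mo["m01"]/mo["m00"]+.5)/8-.5),z)[:2]
    fl=[(x-1.724+np.pi/2)%np.pi-np.pi/2 for x in best[2]+np.arange(3)*np.pi/3]
    print("c",np.round(best[1],4),"hole",np.round(hc,4),"d",round(best[0],1),"flat",round(best[2],3),"sup",np.round(best[3:5],2),best[5:],"jaw yaw",np.round(1.724+np.array(sorted(fl,key=abs)[:2]),2))
E
python3 - <<'E'
from nuts import *
c={k:v for k,v in np.load("top2.npz").items()}
nuts(c,[(151.5,200),(154.3,226.5),(159.8,254.4),(189,222.7),(189,247.5)])
E
```

```text
c [0.5673 0.3284] hole [0.5663 0.3204] d 13.3 flat 0.279 sup [16.77 17.83] (130, 110) jaw yaw [1.33 2.37]
c [0.505  0.3191] hole [0.5035 0.3108] d 8.1 flat 0.321 sup [17.19 18.54] (135, 110) jaw yaw [1.37 2.42]
c [0.438 0.296] hole [0.4375 0.2947] d 28.7 flat 0.052 sup [15.83 16.75] (120, 70) jaw yaw [2.15 1.1 ]
c [0.5138 0.2286] hole [0.5131 0.2273] d 10.8 flat 0.049 sup [15.8  16.63] (125, 70) jaw yaw [2.14 1.1 ]
c [0.4555 0.2267] hole [0.4545 0.2255] d 17.3 flat 0.908 sup [15.78 16.74] (125, 70) jaw yaw [1.95 0.91]
```

```bash
python3 - <<'E'
from h import *
c={k:v for k,v in np.load("top2.npz").items()}
hs=[(.5663,.3204),(.5035,.3108),(.4375,.2947),(.513,.2273),(.4545,.2255)]
tiles=[]
for x,y in hs:
  s=250; w=.05
  src=np.array([proj(c,[x+w/2*a,y+w/2*b,.036]) for a,b in((1,1),(1,-1),(-1,-1),(-1,1))],np.float32)
  M=cv2.getPerspectiveTransform(src,np.array([[0,0],[s,0],[s,s],[0,s]],np.float32))
  t=cv2.warpPerspective(cv2.cvtColor(c["color"],cv2.COLOR_RGB2BGR),M,(s,s),flags=cv2.INTER_CUBIC)
  cv2.circle(t,(125,125),2,(0,0,255),-1); tiles.append(t)
tiles.append(np.zeros_like(tiles[0])); cv2.imwrite("pics/n6.png",np.vstack([np.hstack(tiles[:3]),np.hstack(tiles[3:])]))
E
```

```text
(no output)
```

View pics/n6.png

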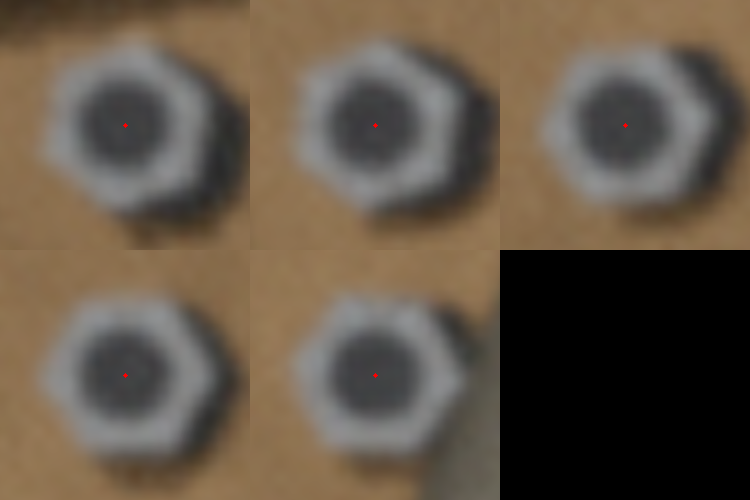

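```bash
python3 - <<'E'
from h import *
c={k:v for k,v in np.load("top0.npz").items()}; P=cloud(c)
m=(c["color"].max(-1)<70); mk=np.zeros(m.shape,np.uint8); cv2.circle(mk,(397,216),34,1,-1)
mm=(m&(mk>0)&(P[...,2]>.105)).astype(np.uint8)
cs,_=cv2.findContours(mm,cv2.RETR_EXTERNAL,cv2.CHAIN_APPROX_NONE); k=np.vstack(cs)[:,0].astype(float); k=cv2.convexHull(k.astype(np.float32))[:,0]
W=onz(c,k[:,0],k[:,1],.117)[:,:2]; ce,r=cv2.minEnclosingCircle((W*1e3).astype(np.float32)); print(ce,r, cv2.fitEllipse((W*1e3).astype(np.float32).reshape(-1,1,2)))
q=P[(P[...,2]>.1)&(P[...,2]<.122)&(np.hypot(P[...,0]-.5257,P[...,1]+.241)<.068)][:,:2]
A=np.c_[2*q,np.ones(len(q))]; s=np.linalg.lstsq(A,(q**2).sum(1),rcond=None)[0]; print(s[:2],np.sqrt(s[2]+s[:2]@s[:2]),len(q))
go([.5663,.3204,.10],1.41)
E
```

```text
(520.9264526367188, -239.5878143310547) 67.63444519042969 ((524.8955078125, -242.28021240234375), (117.2775650024414, 129.15835571289062), 55.9926872253418)
[ 0.52700484 -0.24292146] 0.05726402941925519 955
clock 4.2 tcp [ 0.5508 -0.0016  0.187 ] F [-0.6  1.1  0.5] gap 0.0308 tilt [-0.001  0.001 -1.   ] j6 -0.3
xyz [0.3159 0.0637 0.0872]
yaw now 1.721 twist z 0.311
```

Call:
servo_tool([
  {"xyz":[0.316,0.064,0.04],"twist":[0,0,0.311],"jaw":0.6},
  {"xyz":[0.316,0.064,0.04],"twist":[0,0,0.311],"jaw":0.6},
  {"xyz":[0.316,0.064,0.04],"twist":[0,0,0.311],"jaw":0.6},
  {"xyz":[0.316,0.064,0.04],"twist":[0,0,0.311],"jaw":0.6},
  {"xyz":[0.316,0.064,0.04],"twist":[0,0,0.311],"jaw":0.6},
  {"xyz":[0.316,0.064,0.04],"twist":[0,0,0.311],"jaw":0.6},
  {"xyz":[0.316,0.064,0.04],"twist":[0,0,0.311],"jaw":0.6},
  {"xyz":[0.316,0.064,0.04],"twist":[0,0,0.311],"jaw":0.6},
  {"xyz":[0.316,0.064,0.087],"twist":[0,0,0.311],"jaw":0.6},
  {"xyz":[0.316,0.064,0.087],"twist":[0,0,0.311],"jaw":0.6},
  {"xyz":[0.316,0.064,0.087],"twist":[0,0,0.311],"jaw":0.6},
  {"xyz":[0.316,0.064,0.087],"twist":[0,0,0.311],"jaw":0.6},
])

```text
clock: 5.2
tcp_pos: [0.5642, 0.3218, 0.1003]
orientation: [-0.0, 0.76, 0.65, -0.001]
wrist_force: [0.1, -1.0, 2.0]
finger_gap: 0.0509
```

```bash
python3 - <<'E'
from h import *
go([.5663,.3204,.011],1.41)
E
```

```text
clock 5.2 tcp [0.5642 0.3218 0.1003] F [ 0.1 -1.   2. ] gap 0.0509 tilt [-0.002 -0.001 -1.   ] j6 0.55
xyz [-0.0009  0.0024  0.0893]
yaw now 1.414 twist z 0.004
```

Call:
servo_tool([
  {"xyz":[-0.001,0.002,0.04],"twist":[0,0,0],"jaw":0.6},
  {"xyz":[-0.001,0.002,0.07],"twist":[0,0,0],"jaw":0.6},
  {"xyz":[-0.001,0.002,0.089],"twist":[0,0,0],"jaw":0.6},
  {"xyz":[-0.001,0.002,0.089],"twist":[0,0,0],"jaw":0.6},
  {"xyz":[-0.001,0.002,0.089],"twist":[0,0,0],"jaw":0.1},
  {"xyz":[-0.001,0.002,0.089],"twist":[0,0,0],"jaw":0.1},
  {"xyz":[-0.001,0.002,0.089],"twist":[0,0,0],"jaw":0.1},
  {"xyz":[-0.001,0.002,0.089],"twist":[0,0,0],"jaw":0.1},
  {"xyz":[-0.001,0.002,0.089],"twist":[0,0,0],"jaw":0.1},
  {"xyz":[-0.001,0.002,0.089],"twist":[0,0,0],"jaw":0.1},
], squeeze=60)

```text
clock: 6.03
tcp_pos: [0.5695, 0.3205, 0.0143]
orientation: [0.001, 0.761, 0.649, 0.002]
wrist_force: [-0.6, -0.6, 7.1]
finger_gap: 0.0288
```

```bash
python3 - <<'E'
from h import *
c=cam("side"); save(c,"s1.png",(160,100,320,230),4)
W=np.array([.526,-.2415]); 
for t in (76.5,148.5,220.5,292.5,4.5):
  a=np.radians(t); print(t,np.round(W+.029*np.array([np.cos(a),np.sin(a)]),4),round((a+np.pi/2)%np.pi,3))
go([.5328,-.2133,.2],(np.radians(76.5)+np.pi/2)%np.pi)
E
```

```text
76.5 [ 0.5328 -0.2133] 2.906
148.5 [ 0.5013 -0.2263] 1.021
220.5 [ 0.5039 -0.2603] 2.278
292.5 [ 0.5371 -0.2683] 0.393
4.5 [ 0.5549 -0.2392] 1.649
clock 6.08 tcp [0.5695 0.3206 0.0143] F [ 0.4 -1.1  7. ] gap 0.0289 tilt [ 0.005  0.001 -1.   ] j6 0.55
xyz [-0.5326  0.0486 -0.1866]
yaw now 1.413 twist z -1.493
```

View pics/s1.png

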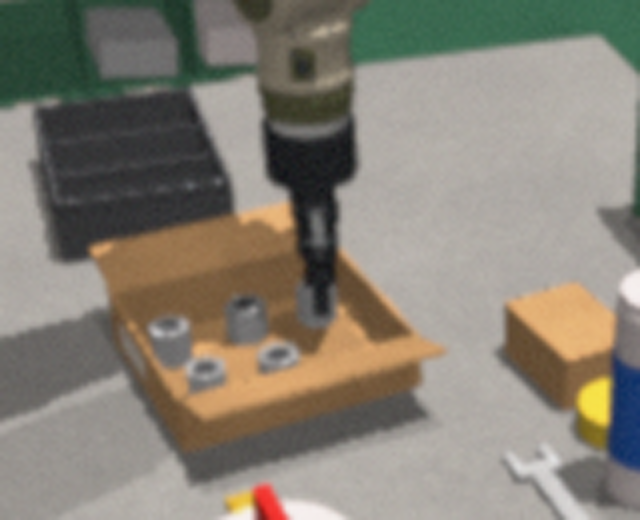

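Call:
servo_tool([
  {"xyz":[0,0,-0.03],"twist":[0,0,0],"jaw":0.1},
  {"xyz":[0,0,-0.07],"twist":[0,0,0],"jaw":0.1},
  {"xyz":[0,0,-0.11],"twist":[0,0,0],"jaw":0.1},
  {"xyz":[-0.02,0,-0.15],"twist":[0,0,0],"jaw":0.1},
  {"xyz":[-0.05,0.007,-0.186],"twist":[0,0,-0.1],"jaw":0.1},
  {"xyz":[-0.09,0.012,-0.186],"twist":[0,0,-0.2],"jaw":0.1},
  {"xyz":[-0.13,0.017,-0.186],"twist":[0,0,-0.236],"jaw":0.1},
  {"xyz":[-0.17,0.022,-0.186],"twist":[0,0,-0.236],"jaw":0.1},
  {"xyz":[-0.21,0.028,-0.186],"twist":[0,0,-0.236],"jaw":0.1},
  {"xyz":[-0.25,0.033,-0.186],"twist":[0,0,-0.236],"jaw":0.1},
  {"xyz":[-0.29,0.038,-0.186],"twist":[0,0,-0.236],"jaw":0.1},
  {"xyz":[-0.33,0.044,-0.186],"twist":[0,0,-0.236],"jaw":0.1},
])

```text
clock: 7.08
tcp_pos: [0.5587, -0.0146, 0.1985]
orientation: [0.001, 0.679, 0.734, 0.001]
wrist_force: [0.8, -0.2, -0.8]
finger_gap: 0.0287
```

```bash
python3 - <<'E'
from h import *
go([.5549,-.2392,.2],1.649)
E
```

```text
clock 7.08 tcp [ 0.5587 -0.0146  0.1985] F [ 0.8 -0.2 -0.8] gap 0.0287 tilt [ 0.002 -0.    -1.   ] j6 -0.25
xyz [-0.2236 -0.0214 -0.0014]
yaw now 1.649 twist z 0.0
```

Call:
servo_tool([
  {"xyz":[-0.04,-0.004,0],"twist":[0,0,0],"jaw":0.1},
  {"xyz":[-0.08,-0.008,0],"twist":[0,0,0],"jaw":0.1},
  {"xyz":[-0.12,-0.012,0],"twist":[0,0,0],"jaw":0.1},
  {"xyz":[-0.16,-0.016,0],"twist":[0,0,0],"jaw":0.1},
  {"xyz":[-0.2,-0.019,0],"twist":[0,0,0],"jaw":0.1},
  {"xyz":[-0.224,-0.021,0],"twist":[0,0,0],"jaw":0.1},
  {"xyz":[-0.224,-0.021,0],"twist":[0,0,0],"jaw":0.1},
  {"xyz":[-0.224,-0.021,0],"twist":[0,0,0],"jaw":0.1},
  {"xyz":[-0.224,-0.021,0],"twist":[0,0,0],"jaw":0.1},
])

```text
clock: 7.83
tcp_pos: [0.5554, -0.2374, 0.1977]
orientation: [-0.0, 0.679, 0.734, 0.0]
wrist_force: [0.3, -0.2, -0.7]
finger_gap: 0.0291
```

```bash
python3 - <<'E'
from h import *
go([.5549,-.2392,.072],1.649)
E
```

```text
clock 7.83 tcp [ 0.5554 -0.2374  0.1977] F [ 0.3 -0.2 -0.7] gap 0.0291 tilt [ 0.  0. -1.] j6 -0.61
xyz [-0.0018 -0.0007  0.1257]
yaw now 1.649 twist z -0.0
```

Call:
servo_tool([
  {"xyz":[-0.002,-0.001,0.03],"twist":[0,0,0],"jaw":0.1},
  {"xyz":[-0.002,-0.001,0.06],"twist":[0,0,0],"jaw":0.1},
  {"xyz":[-0.002,-0.001,0.09],"twist":[0,0,0],"jaw":0.1},
  {"xyz":[-0.002,-0.001,0.115],"twist":[0,0,0],"jaw":0.1},
  {"xyz":[-0.002,-0.001,0.126],"twist":[0,0,0],"jaw":0.1},
  {"xyz":[-0.002,-0.001,0.126],"twist":[0,0,0],"jaw":0.1},
  {"xyz":[-0.002,-0.001,0.126],"twist":[0,0,0],"jaw":0.45},
  {"xyz":[-0.002,-0.001,0.126],"twist":[0,0,0],"jaw":0.45},
  {"xyz":[-0.002,-0.001,0.126],"twist":[0,0,0],"jaw":0.45},
  {"xyz":[-0.002,-0.001,0.09],"twist":[0,0,0],"jaw":0.45},
  {"xyz":[-0.002,-0.001,0.05],"twist":[0,0,0],"jaw":0.45},
  {"xyz":[-0.002,-0.001,0.01],"twist":[0,0,0],"jaw":0.45},
])

```text
clock: 8.83
tcp_pos: [0.5549, -0.2392, 0.1906]
orientation: [0.001, 0.679, 0.734, 0.0]
wrist_force: [1.5, -0.2, -0.0]
finger_gap: 0.0383
```

```bash
python3 - <<'E'
from h import *
go([.5035,.3108,.1],1.54)
E
```

```text
clock 8.83 tcp [ 0.5549 -0.2392  0.1906] F [ 1.5 -0.2 -0. ] gap 0.0383 tilt [ 0.001 -0.    -1.   ] j6 -0.62
xyz [ 0.5524 -0.008   0.0903]
yaw now 1.65 twist z 0.11
```

Call:
servo_tool([
  {"xyz":[0.04,0,0],"twist":[0,0,0],"jaw":0.6},
  {"xyz":[0.08,0,0],"twist":[0,0,0],"jaw":0.6},
  {"xyz":[0.12,0,0],"twist":[0,0,0],"jaw":0.6},
  {"xyz":[0.16,0,0],"twist":[0,0,0],"jaw":0.6},
  {"xyz":[0.2,0,0],"twist":[0,0,0],"jaw":0.6},
  {"xyz":[0.24,0,0],"twist":[0,0,0],"jaw":0.6},
  {"xyz":[0.28,0,0],"twist":[0,0,0],"jaw":0.6},
  {"xyz":[0.32,0,0],"twist":[0,0,0],"jaw":0.6},
  {"xyz":[0.36,0,0],"twist":[0,0,0],"jaw":0.6},
  {"xyz":[0.4,0,0],"twist":[0,0,0],"jaw":0.6},
  {"xyz":[0.44,0,0],"twist":[0,0,0],"jaw":0.6},
  {"xyz":[0.48,0,0],"twist":[0,0,0],"jaw":0.6},
])

```text
clock: 9.83
tcp_pos: [0.5175, 0.2416, 0.1904]
orientation: [0.001, 0.679, 0.735, 0.002]
wrist_force: [0.8, -0.7, -0.5]
finger_gap: 0.0513
```

Call:
servo_tool([
  {"xyz":[0.035,-0.004,0.01],"twist":[0,0,0.11],"jaw":0.6},
  {"xyz":[0.072,-0.008,0.03],"twist":[0,0,0.11],"jaw":0.6},
  {"xyz":[0.072,-0.008,0.06],"twist":[0,0,0.11],"jaw":0.6},
  {"xyz":[0.072,-0.008,0.09],"twist":[0,0,0.11],"jaw":0.6},
  {"xyz":[0.072,-0.008,0.09],"twist":[0,0,0.11],"jaw":0.6},
  {"xyz":[0.072,-0.008,0.09],"twist":[0,0,0.11],"jaw":0.6},
  {"xyz":[0.072,-0.008,0.09],"twist":[0,0,0.11],"jaw":0.6},
])

```text
clock: 10.42
tcp_pos: [0.5049, 0.3105, 0.1001]
orientation: [0.001, 0.718, 0.696, 0.002]
wrist_force: [-0.2, 0.2, -0.2]
finger_gap: 0.0511
```

```bash
python3 - <<'E'
from h import *
go([.5035,.3108,.013],1.54)
c=cam("top"); save(c,"t3.png",(340,160,460,310),4); np.savez("top3.npz",**c)
E
```

```text
clock 10.42 tcp [0.5049 0.3105 0.1001] F [-0.2  0.2 -0.2] gap 0.0511 tilt [ 0.003  0.002 -1.   ] j6 0.45
xyz [ 0.0001 -0.0017  0.0871]
yaw now 1.539 twist z -0.001
```

View pics/t3.png

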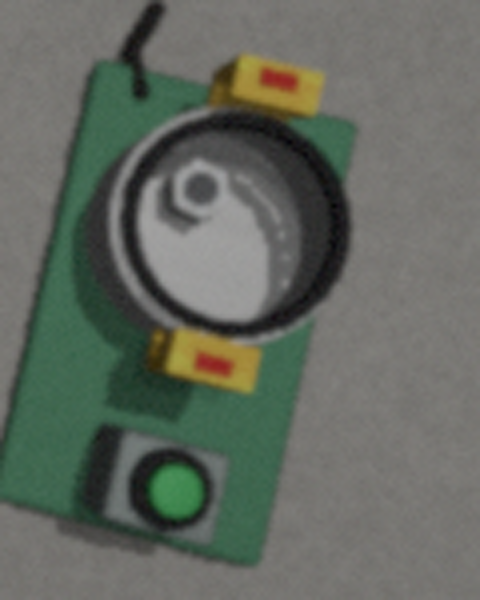

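Call:
servo_tool([
  {"xyz":[0,-0.001,0.04],"twist":[0,0,0],"jaw":0.6},
  {"xyz":[0,-0.001,0.07],"twist":[0,0,0],"jaw":0.6},
  {"xyz":[0,-0.001,0.087],"twist":[0,0,0],"jaw":0.6},
  {"xyz":[0,-0.001,0.087],"twist":[0,0,0],"jaw":0.1},
  {"xyz":[0,-0.001,0.087],"twist":[0,0,0],"jaw":0.1},
  {"xyz":[0,-0.001,0.087],"twist":[0,0,0],"jaw":0.1},
  {"xyz":[0,-0.001,0.087],"twist":[0,0,0],"jaw":0.1},
  {"xyz":[0,-0.001,0.087],"twist":[0,0,0],"jaw":0.1},
  {"xyz":[0,-0.001,0.087],"twist":[0,0,0],"jaw":0.1},
  {"xyz":[0,-0.001,0.05],"twist":[0,0,0],"jaw":0.1},
  {"xyz":[0,-0.001,0.01],"twist":[0,0,0],"jaw":0.1},
  {"xyz":[0,-0.001,-0.03],"twist":[0,0,0],"jaw":0.1},
])

```text
clock: 11.47
tcp_pos: [0.5017, 0.3095, 0.1283]
orientation: [-0.0, 0.718, 0.696, -0.001]
wrist_force: [2.0, 0.4, -0.2]
finger_gap: 0.0304
```

```bash
python3 - <<'E'
from h import *
go([.5013,-.2263,.2],1.021)
E
```

```text
clock 11.47 tcp [0.5017 0.3095 0.1283] F [ 2.   0.4 -0.2] gap 0.0304 tilt [-0.002 -0.001 -1.   ] j6 0.45
xyz [-0.5356  0.0164 -0.0713]
yaw now 1.539 twist z 0.518
```

Call:
servo_tool([
  {"xyz":[0,0,-0.04],"twist":[0,0,0],"jaw":0.1},
  {"xyz":[-0.02,0,-0.07],"twist":[0,0,0],"jaw":0.1},
  {"xyz":[-0.06,0,-0.07],"twist":[0,0,0],"jaw":0.1},
  {"xyz":[-0.1,0,-0.07],"twist":[0,0,0],"jaw":0.1},
  {"xyz":[-0.14,0,-0.07],"twist":[0,0,0],"jaw":0.1},
  {"xyz":[-0.18,0,-0.07],"twist":[0,0,0],"jaw":0.1},
  {"xyz":[-0.22,0,-0.07],"twist":[0,0,0],"jaw":0.1},
  {"xyz":[-0.26,0,-0.07],"twist":[0,0,0],"jaw":0.1},
  {"xyz":[-0.3,0,-0.07],"twist":[0,0,0],"jaw":0.1},
  {"xyz":[-0.34,0,-0.07],"twist":[0,0,0],"jaw":0.1},
  {"xyz":[-0.38,0,-0.07],"twist":[0,0,0],"jaw":0.1},
  {"xyz":[-0.42,0,-0.07],"twist":[0,0,0],"jaw":0.1},
])

```text
clock: 12.47
tcp_pos: [0.4889, -0.1117, 0.1981]
orientation: [0.001, 0.718, 0.696, 0.0]
wrist_force: [0.2, 0.1, -1.2]
finger_gap: 0.0296
```

Call:
servo_tool([
  {"xyz":[-0.035,0.005,0],"twist":[0,0,0.1],"jaw":0.1},
  {"xyz":[-0.07,0.01,0],"twist":[0,0,0.2],"jaw":0.1},
  {"xyz":[-0.1,0.016,0],"twist":[0,0,0.3],"jaw":0.1},
  {"xyz":[-0.115,0.016,0],"twist":[0,0,0.4],"jaw":0.1},
  {"xyz":[-0.115,0.016,0],"twist":[0,0,0.5],"jaw":0.1},
  {"xyz":[-0.115,0.016,0],"twist":[0,0,0.518],"jaw":0.1},
  {"xyz":[-0.115,0.016,0],"twist":[0,0,0.518],"jaw":0.1},
  {"xyz":[-0.115,0.016,0],"twist":[0,0,0.518],"jaw":0.1},
])

```text
clock: 13.13
tcp_pos: [0.5015, -0.2248, 0.1975]
orientation: [-0.0, 0.872, 0.49, 0.0]
wrist_force: [0.2, 0.5, -1.7]
finger_gap: 0.0295
```

```bash
python3 - <<'E'
from h import *
go([.5013,-.2263,.072],1.021)
E
```

```text
clock 13.13 tcp [ 0.5015 -0.2248  0.1975] F [ 0.2  0.5 -1.7] gap 0.0295 tilt [ 0.  0. -1.] j6 -0.02
xyz [-0.0015  0.0006  0.1255]
yaw now 1.024 twist z 0.003
```

Call:
servo_tool([
  {"xyz":[-0.002,0,0.03],"twist":[0,0,0],"jaw":0.1},
  {"xyz":[-0.002,0,0.06],"twist":[0,0,0],"jaw":0.1},
  {"xyz":[-0.002,0,0.09],"twist":[0,0,0],"jaw":0.1},
  {"xyz":[-0.002,0,0.115],"twist":[0,0,0],"jaw":0.1},
  {"xyz":[-0.002,0,0.126],"twist":[0,0,0],"jaw":0.1},
  {"xyz":[-0.002,0,0.126],"twist":[0,0,0],"jaw":0.1},
  {"xyz":[-0.002,0,0.126],"twist":[0,0,0],"jaw":0.45},
  {"xyz":[-0.002,0,0.126],"twist":[0,0,0],"jaw":0.45},
  {"xyz":[-0.002,0,0.126],"twist":[0,0,0],"jaw":0.45},
  {"xyz":[-0.002,0,0.09],"twist":[0,0,0],"jaw":0.45},
  {"xyz":[-0.002,0,0.05],"twist":[0,0,0],"jaw":0.45},
  {"xyz":[-0.002,0,0.01],"twist":[0,0,0],"jaw":0.45},
])

```text
clock: 14.13
tcp_pos: [0.5001, -0.2259, 0.1887]
orientation: [-0.001, 0.872, 0.49, -0.0]
wrist_force: [2.0, -0.8, -0.4]
finger_gap: 0.0385
```

```bash
python3 - <<'E'
from h import *
go([.4375,.2947,.1],2.12)
E
```

```text
clock 14.13 tcp [ 0.5001 -0.2259  0.1887] F [ 2.  -0.8 -0.4] gap 0.0385 tilt [-0.001  0.001 -1.   ] j6 -0.02
xyz [ 0.4122 -0.324   0.0891]
yaw now 1.024 twist z -1.096
```

Call:
servo_tool([
  {"xyz":[0.032,-0.025,0],"twist":[0,0,-0.09],"jaw":0.6},
  {"xyz":[0.064,-0.05,0],"twist":[0,0,-0.18],"jaw":0.6},
  {"xyz":[0.096,-0.075,0],"twist":[0,0,-0.27],"jaw":0.6},
  {"xyz":[0.128,-0.1,0],"twist":[0,0,-0.36],"jaw":0.6},
  {"xyz":[0.16,-0.125,0],"twist":[0,0,-0.46],"jaw":0.6},
  {"xyz":[0.192,-0.15,0],"twist":[0,0,-0.56],"jaw":0.6},
  {"xyz":[0.224,-0.176,0],"twist":[0,0,-0.66],"jaw":0.6},
  {"xyz":[0.256,-0.202,0],"twist":[0,0,-0.76],"jaw":0.6},
  {"xyz":[0.288,-0.227,0],"twist":[0,0,-0.86],"jaw":0.6},
  {"xyz":[0.32,-0.252,0],"twist":[0,0,-0.96],"jaw":0.6},
  {"xyz":[0.352,-0.277,0],"twist":[0,0,-1.06],"jaw":0.6},
  {"xyz":[0.382,-0.301,0],"twist":[0,0,-1.096],"jaw":0.6},
])

```text
clock: 15.13
tcp_pos: [0.4425, 0.2589, 0.1883]
orientation: [0.001, 0.486, 0.874, 0.001]
wrist_force: [0.3, -0.7, 0.5]
finger_gap: 0.0511
```

```bash
python3 - <<'E'
from h import *
go([.4375,.2947,.1],2.12)
E
```

```text
clock 15.13 tcp [0.4425 0.2589 0.1883] F [ 0.3 -0.7  0.5] gap 0.0511 tilt [ 0.002  0.001 -1.   ] j6 -0.18
xyz [0.0331 0.0145 0.0883]
yaw now 2.126 twist z 0.006
```

Call:
servo_tool([
  {"xyz":[0.032,0.014,0.02],"twist":[0,0,0],"jaw":0.6},
  {"xyz":[0.032,0.014,0.05],"twist":[0,0,0],"jaw":0.6},
  {"xyz":[0.032,0.014,0.088],"twist":[0,0,0],"jaw":0.6},
  {"xyz":[0.032,0.014,0.088],"twist":[0,0,0],"jaw":0.6},
  {"xyz":[0.032,0.014,0.088],"twist":[0,0,0],"jaw":0.6},
])

```text
clock: 15.55
tcp_pos: [0.4365, 0.2904, 0.0984]
orientation: [-0.001, 0.489, 0.872, -0.002]
wrist_force: [-0.0, 0.6, 0.5]
finger_gap: 0.0512
```

```bash
python3 - <<'E'
from h import *
go([.4375,.2947,.013],2.12)
c=cam("top"); np.savez("top4.npz",**c); save(c,"t4.png",(100,150,460,290),2)
E
```

```text
clock 15.55 tcp [0.4365 0.2904 0.0984] F [-0.   0.6  0.5] gap 0.0512 tilt [-0.004 -0.002 -1.   ] j6 -0.12
xyz [0.0031 0.0035 0.0854]
yaw now 2.12 twist z -0.0
```

View pics/t4.png

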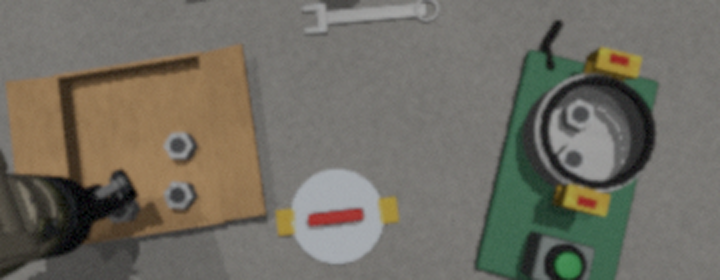

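Call:
servo_tool([
  {"xyz":[0.003,0.003,0.04],"twist":[0,0,0],"jaw":0.6},
  {"xyz":[0.003,0.003,0.07],"twist":[0,0,0],"jaw":0.6},
  {"xyz":[0.003,0.003,0.086],"twist":[0,0,0],"jaw":0.6},
  {"xyz":[0.003,0.003,0.086],"twist":[0,0,0],"jaw":0.1},
  {"xyz":[0.003,0.003,0.086],"twist":[0,0,0],"jaw":0.1},
  {"xyz":[0.003,0.003,0.086],"twist":[0,0,0],"jaw":0.1},
  {"xyz":[0.003,0.003,0.086],"twist":[0,0,0],"jaw":0.1},
  {"xyz":[0.003,0.003,0.086],"twist":[0,0,0],"jaw":0.1},
  {"xyz":[0.003,0.003,0.086],"twist":[0,0,0],"jaw":0.1},
  {"xyz":[0.003,0.003,0.05],"twist":[0,0,0],"jaw":0.1},
  {"xyz":[0.003,0.003,0.01],"twist":[0,0,0],"jaw":0.1},
  {"xyz":[0.003,0.003,-0.03],"twist":[0,0,0],"jaw":0.1},
])

```text
clock: 16.6
tcp_pos: [0.4388, 0.2942, 0.1303]
orientation: [-0.001, 0.49, 0.872, -0.001]
wrist_force: [1.4, 1.0, -1.2]
finger_gap: 0.0288
```

```bash
python3 - <<'E'
from h import *
go([.5039,-.2603,.2],2.278)
E
```

```text
clock 16.6 tcp [0.4388 0.2942 0.1303] F [ 1.4  1.  -1.2] gap 0.0288 tilt [-0.002 -0.001 -1.   ] j6 -0.11
xyz [-0.5076 -0.2326 -0.0693]
yaw now 2.117 twist z -0.161
```

Call:
servo_tool([
  {"xyz":[0,0,-0.04],"twist":[0,0,0],"jaw":0.1},
  {"xyz":[-0.018,-0.008,-0.07],"twist":[0,0,0],"jaw":0.1},
  {"xyz":[-0.054,-0.025,-0.07],"twist":[0,0,0],"jaw":0.1},
  {"xyz":[-0.09,-0.042,-0.07],"twist":[0,0,0],"jaw":0.1},
  {"xyz":[-0.126,-0.058,-0.07],"twist":[0,0,0],"jaw":0.1},
  {"xyz":[-0.162,-0.075,-0.07],"twist":[0,0,0],"jaw":0.1},
  {"xyz":[-0.198,-0.091,-0.07],"twist":[0,0,0],"jaw":0.1},
  {"xyz":[-0.234,-0.108,-0.07],"twist":[0,0,0],"jaw":0.1},
  {"xyz":[-0.27,-0.124,-0.07],"twist":[0,0,0],"jaw":0.1},
  {"xyz":[-0.306,-0.141,-0.07],"twist":[0,0,0],"jaw":0.1},
  {"xyz":[-0.342,-0.157,-0.07],"twist":[0,0,0],"jaw":0.1},
  {"xyz":[-0.378,-0.173,-0.07],"twist":[0,0,0],"jaw":0.1},
])

```text
clock: 17.6
tcp_pos: [0.4882, -0.1201, 0.1999]
orientation: [0.0, 0.49, 0.872, 0.0]
wrist_force: [0.7, 0.2, -1.7]
finger_gap: 0.0289
```

Call:
servo_tool([
  {"xyz":[-0.036,-0.017,0],"twist":[0,0,-0.05],"jaw":0.1},
  {"xyz":[-0.072,-0.033,0],"twist":[0,0,-0.1],"jaw":0.1},
  {"xyz":[-0.105,-0.048,0],"twist":[0,0,-0.15],"jaw":0.1},
  {"xyz":[-0.129,-0.059,0],"twist":[0,0,-0.161],"jaw":0.1},
  {"xyz":[-0.129,-0.059,0],"twist":[0,0,-0.161],"jaw":0.1},
  {"xyz":[-0.129,-0.059,0],"twist":[0,0,-0.161],"jaw":0.1},
  {"xyz":[-0.129,-0.059,0],"twist":[0,0,-0.161],"jaw":0.1},
])

```text
clock: 18.18
tcp_pos: [0.5045, -0.2585, 0.1992]
orientation: [-0.001, 0.419, 0.908, 0.0]
wrist_force: [-0.1, -0.1, -1.0]
finger_gap: 0.0285
```

```bash
python3 - <<'E'
from h import *
go([.5039,-.2603,.072],2.278)
E
```

```text
clock 18.18 tcp [ 0.5045 -0.2585  0.1992] F [-0.1 -0.1 -1. ] gap 0.0285 tilt [-0.001  0.001 -1.   ] j6 -1.32
xyz [-0.0011 -0.0017  0.1272]
yaw now 2.278 twist z -0.0
```

Call:
servo_tool([
  {"xyz":[-0.001,-0.001,0.03],"twist":[0,0,0],"jaw":0.1},
  {"xyz":[-0.001,-0.001,0.06],"twist":[0,0,0],"jaw":0.1},
  {"xyz":[-0.001,-0.001,0.09],"twist":[0,0,0],"jaw":0.1},
  {"xyz":[-0.001,-0.001,0.115],"twist":[0,0,0],"jaw":0.1},
  {"xyz":[-0.001,-0.001,0.127],"twist":[0,0,0],"jaw":0.1},
  {"xyz":[-0.001,-0.001,0.127],"twist":[0,0,0],"jaw":0.1},
  {"xyz":[-0.001,-0.001,0.127],"twist":[0,0,0],"jaw":0.45},
  {"xyz":[-0.001,-0.001,0.127],"twist":[0,0,0],"jaw":0.45},
  {"xyz":[-0.001,-0.001,0.127],"twist":[0,0,0],"jaw":0.45},
  {"xyz":[-0.001,-0.001,0.09],"twist":[0,0,0],"jaw":0.45},
  {"xyz":[-0.001,-0.001,0.05],"twist":[0,0,0],"jaw":0.45},
  {"xyz":[-0.001,-0.001,0.01],"twist":[0,0,0],"jaw":0.45},
])

```text
clock: 19.18
tcp_pos: [0.5044, -0.258, 0.1908]
orientation: [-0.001, 0.417, 0.909, 0.0]
wrist_force: [1.1, -1.5, 0.8]
finger_gap: 0.0381
```

```bash
python3 - <<'E'
from h import *
go([.513,.2273,.1],2.10)
E
```

```text
clock 19.18 tcp [ 0.5044 -0.258   0.1908] F [ 1.1 -1.5  0.8] gap 0.0381 tilt [-0.001  0.001 -1.   ] j6 -1.32
xyz [0.3625 0.3227 0.0914]
yaw now 2.28 twist z 0.18
```

Call:
servo_tool([
  {"xyz":[0.03,0.027,0],"twist":[0,0,0.06],"jaw":0.6},
  {"xyz":[0.06,0.054,0],"twist":[0,0,0.12],"jaw":0.6},
  {"xyz":[0.09,0.081,0],"twist":[0,0,0.18],"jaw":0.6},
  {"xyz":[0.12,0.108,0],"twist":[0,0,0.18],"jaw":0.6},
  {"xyz":[0.15,0.134,0],"twist":[0,0,0.18],"jaw":0.6},
  {"xyz":[0.18,0.161,0],"twist":[0,0,0.18],"jaw":0.6},
  {"xyz":[0.21,0.188,0],"twist":[0,0,0.18],"jaw":0.6},
  {"xyz":[0.24,0.215,0],"twist":[0,0,0.18],"jaw":0.6},
  {"xyz":[0.27,0.242,0],"twist":[0,0,0.18],"jaw":0.6},
  {"xyz":[0.3,0.268,0],"twist":[0,0,0.18],"jaw":0.6},
  {"xyz":[0.33,0.295,0],"twist":[0,0,0.18],"jaw":0.6},
  {"xyz":[0.362,0.322,0],"twist":[0,0,0.18],"jaw":0.6},
])

```text
clock: 20.18
tcp_pos: [0.513, 0.227, 0.1903]
orientation: [0.0, 0.498, 0.867, 0.001]
wrist_force: [1.7, -0.3, 1.1]
finger_gap: 0.0515
```

Call:
servo_tool([
  {"xyz":[0,0,0.03],"twist":[0,0,0],"jaw":0.6},
  {"xyz":[0,0,0.06],"twist":[0,0,0],"jaw":0.6},
  {"xyz":[0,0,0.09],"twist":[0,0,0],"jaw":0.6},
  {"xyz":[0,0,0.09],"twist":[0,0,0],"jaw":0.6},
  {"xyz":[0,0,0.09],"twist":[0,0,0],"jaw":0.6},
])

```text
clock: 20.6
tcp_pos: [0.512, 0.2244, 0.0988]
orientation: [-0.001, 0.498, 0.867, -0.001]
wrist_force: [1.1, 0.5, 0.4]
finger_gap: 0.051
```

```bash
python3 - <<'E'
from h import *
go([.513,.2273,.013],2.10)
E
```

```text
clock 20.6 tcp [0.512  0.2244 0.0988] F [1.1 0.5 0.4] gap 0.051 tilt [-0.004 -0.001 -1.   ] j6 -0.26
xyz [0.0019 0.0026 0.0858]
yaw now 2.1 twist z 0.0
```

Call:
servo_tool([
  {"xyz":[0.002,0.002,0.04],"twist":[0,0,0],"jaw":0.6},
  {"xyz":[0.002,0.002,0.07],"twist":[0,0,0],"jaw":0.6},
  {"xyz":[0.002,0.002,0.086],"twist":[0,0,0],"jaw":0.6},
  {"xyz":[0.002,0.002,0.086],"twist":[0,0,0],"jaw":0.1},
  {"xyz":[0.002,0.002,0.086],"twist":[0,0,0],"jaw":0.1},
  {"xyz":[0.002,0.002,0.086],"twist":[0,0,0],"jaw":0.1},
  {"xyz":[0.002,0.002,0.086],"twist":[0,0,0],"jaw":0.1},
  {"xyz":[0.002,0.002,0.086],"twist":[0,0,0],"jaw":0.1},
  {"xyz":[0.002,0.002,0.086],"twist":[0,0,0],"jaw":0.1},
  {"xyz":[0.002,0.002,0.05],"twist":[0,0,0],"jaw":0.1},
  {"xyz":[0.002,0.002,0.01],"twist":[0,0,0],"jaw":0.1},
  {"xyz":[0.002,0.002,-0.03],"twist":[0,0,0],"jaw":0.1},
])

```text
clock: 21.6
tcp_pos: [0.5142, 0.2261, 0.1303]
orientation: [-0.001, 0.498, 0.867, -0.001]
wrist_force: [-0.1, 0.4, -2.1]
finger_gap: 0.0288
```

```bash
python3 - <<'E'
from h import *
go([.5328,-.2133,.2],2.906)
E
```

```text
clock 21.6 tcp [0.5142 0.2261 0.1303] F [-0.1  0.4 -2.1] gap 0.0288 tilt [-0.002 -0.    -1.   ] j6 -0.26
xyz [-0.3891 -0.2051 -0.0695]
yaw now 2.098 twist z -0.808
```

Call:
servo_tool([
  {"xyz":[0,0,-0.04],"twist":[0,0,0],"jaw":0.1},
  {"xyz":[-0.02,-0.01,-0.07],"twist":[0,0,-0.08],"jaw":0.1},
  {"xyz":[-0.055,-0.029,-0.07],"twist":[0,0,-0.16],"jaw":0.1},
  {"xyz":[-0.09,-0.047,-0.07],"twist":[0,0,-0.24],"jaw":0.1},
  {"xyz":[-0.125,-0.066,-0.07],"twist":[0,0,-0.32],"jaw":0.1},
  {"xyz":[-0.16,-0.084,-0.07],"twist":[0,0,-0.4],"jaw":0.1},
  {"xyz":[-0.195,-0.103,-0.07],"twist":[0,0,-0.48],"jaw":0.1},
  {"xyz":[-0.23,-0.121,-0.07],"twist":[0,0,-0.56],"jaw":0.1},
  {"xyz":[-0.265,-0.14,-0.07],"twist":[0,0,-0.64],"jaw":0.1},
  {"xyz":[-0.3,-0.158,-0.07],"twist":[0,0,-0.72],"jaw":0.1},
  {"xyz":[-0.335,-0.177,-0.07],"twist":[0,0,-0.8],"jaw":0.1},
  {"xyz":[-0.37,-0.195,-0.07],"twist":[0,0,-0.808],"jaw":0.1},
])

```text
clock: 22.6
tcp_pos: [0.5324, -0.1934, 0.1999]
orientation: [0.0, 0.116, 0.993, -0.0]
wrist_force: [1.4, -0.2, -1.6]
finger_gap: 0.0285
```

```bash
python3 - <<'E'
from h import *
go([.5328,-.2133,.2],2.906)
E
```

```text
clock 22.6 tcp [ 0.5324 -0.1934  0.1999] F [ 1.4 -0.2 -1.6] gap 0.0285 tilt [ 0.001 -0.    -1.   ] j6 -1.83
xyz [-0.005  -0.0192 -0.0001]
yaw now 2.909 twist z 0.003
```

Call:
servo_tool([
  {"xyz":[-0.005,-0.018,0],"twist":[0,0,0],"jaw":0.1},
  {"xyz":[-0.005,-0.018,0],"twist":[0,0,0],"jaw":0.1},
  {"xyz":[-0.005,-0.018,0.035],"twist":[0,0,0],"jaw":0.1},
  {"xyz":[-0.005,-0.018,0.07],"twist":[0,0,0],"jaw":0.1},
  {"xyz":[-0.005,-0.018,0.105],"twist":[0,0,0],"jaw":0.1},
  {"xyz":[-0.005,-0.018,0.127],"twist":[0,0,0],"jaw":0.1},
  {"xyz":[-0.005,-0.018,0.127],"twist":[0,0,0],"jaw":0.1},
  {"xyz":[-0.005,-0.018,0.127],"twist":[0,0,0],"jaw":0.45},
  {"xyz":[-0.005,-0.018,0.127],"twist":[0,0,0],"jaw":0.45},
  {"xyz":[-0.005,-0.018,0.127],"twist":[0,0,0],"jaw":0.45},
  {"xyz":[-0.005,-0.018,0.09],"twist":[0,0,0],"jaw":0.45},
  {"xyz":[-0.005,-0.018,0.05],"twist":[0,0,0],"jaw":0.45},
])

```text
clock: 23.6
tcp_pos: [0.5329, -0.2099, 0.1488]
orientation: [-0.001, 0.118, 0.993, 0.0]
wrist_force: [0.8, -0.3, 0.0]
finger_gap: 0.0386
```

```bash
python3 - <<'E'
from h import *
go([.4545,.2255,.1],2.0)
E
```

```text
clock 23.6 tcp [ 0.5329 -0.2099  0.1488] F [ 0.8 -0.3  0. ] gap 0.0386 tilt [-0.002  0.001 -1.   ] j6 -1.85
xyz [0.1778 0.405  0.0492]
yaw now 2.906 twist z 0.906
```

Call:
servo_tool([
  {"xyz":[0,0,-0.04],"twist":[0,0,0],"jaw":0.45},
  {"xyz":[0.016,0.037,-0.04],"twist":[0,0,0.09],"jaw":0.6},
  {"xyz":[0.032,0.074,-0.04],"twist":[0,0,0.18],"jaw":0.6},
  {"xyz":[0.048,0.111,-0.04],"twist":[0,0,0.27],"jaw":0.6},
  {"xyz":[0.065,0.148,-0.04],"twist":[0,0,0.36],"jaw":0.6},
  {"xyz":[0.081,0.185,-0.04],"twist":[0,0,0.45],"jaw":0.6},
  {"xyz":[0.098,0.222,-0.04],"twist":[0,0,0.54],"jaw":0.6},
  {"xyz":[0.114,0.259,-0.04],"twist":[0,0,0.63],"jaw":0.6},
  {"xyz":[0.13,0.296,-0.04],"twist":[0,0,0.72],"jaw":0.6},
  {"xyz":[0.146,0.333,-0.02],"twist":[0,0,0.81],"jaw":0.6},
  {"xyz":[0.162,0.37,0.01],"twist":[0,0,0.9],"jaw":0.6},
  {"xyz":[0.176,0.402,0.04],"twist":[0,0,0.906],"jaw":0.6},
])

```text
clock: 24.6
tcp_pos: [0.4584, 0.2126, 0.1209]
orientation: [0.001, 0.541, 0.841, 0.002]
wrist_force: [0.8, 0.8, -0.9]
finger_gap: 0.0513
```

```bash
python3 - <<'E'
from h import *
go([.4545,.2255,.1],2.0)
c=cam("top"); np.savez("top5.npz",**c); save(c,"t5.png",(345,165,455,265),6)
E
```

```text
clock 24.6 tcp [0.4584 0.2126 0.1209] F [ 0.8  0.8 -0.9] gap 0.0513 tilt [ 0.004  0.002 -1.   ] j6 -0.15
xyz [0.0134 0.0017 0.0209]
yaw now 1.998 twist z -0.002
```

View pics/t5.png

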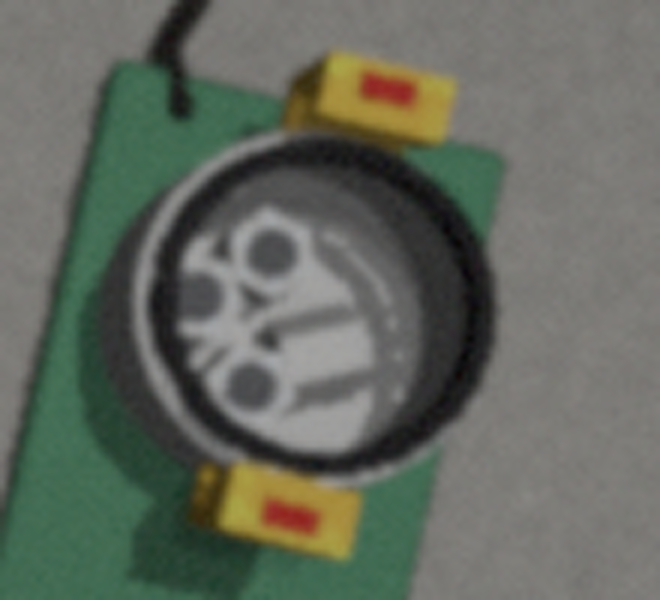

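```bash
python3 - <<'E'
from h import *
c={k:v for k,v in np.load("top5.npz").items()}; P=cloud(c)
print(proj(c,[.5039,-.2603,.059]),proj(c,[.526,-.2415,.059]))
for v in range(200,246,3): print(v,[int(round(1000*P[v,u,2])) for u in range(368,422,3)])
p=P[222,398]; print(np.round(p,3))
# points z .05-.07 world
m=(P[...,2]>.052)&(P[...,2]<.068)&(np.hypot(P[...,0]-.526,P[...,1]+.2415)<.055); q=P[m]; v,u=np.where(m)
for s in blobs(m,8): print(s[0],s[1],np.round(P[s[2]].mean(0),3),np.round(P[s[2]].min(0),3),np.round(P[s[2]].max(0),3))
E
```

```text
[399.28288021 227.65017413] [390.68702963 217.82958203]
200 [36, 95, 28, 118, 29, 29, 28, 62, 25, 28, 27, 27, 29, 27, 47, 65, 111, 119]
203 [73, 100, 117, 120, 30, 35, 61, 62, 62, 63, 26, 31, 26, 29, 29, 49, 70, 114]
206 [91, 27, 116, 25, 28, 56, 58, 58, 61, 60, 28, 28, 27, 31, 31, 37, 56, 75]
209 [104, 114, 118, 61, 61, 63, 60, 59, 60, 62, 27, 29, 28, 27, 29, 27, 47, 67]
212 [102, 116, 120, 58, 59, 58, 59, 59, 58, 24, 24, 27, 26, 29, 26, 29, 38, 62]
215 [105, 116, 117, 61, 60, 59, 24, 25, 27, 27, 28, 28, 28, 27, 27, 29, 37, 61]
218 [105, 116, 119, 58, 62, 60, 27, 46, 44, 51, 51, 52, 55, 29, 27, 26, 35, 54]
221 [101, 113, 118, 52, 60, 30, 28, 39, 58, 58, 57, 57, 59, 24, 24, 27, 34, 59]
224 [94, 26, 116, 27, 31, 60, 60, 61, 58, 56, 57, 57, 57, 27, 27, 26, 38, 58]
227 [82, 102, 116, 115, 63, 59, 59, 60, 58, 59, 58, 58, 55, 30, 30, 26, 46, 67]
230 [72, 103, 27, 120, 60, 60, 61, 61, 60, 51, 47, 44, 42, 30, 27, 29, 55, 112]
233 [51, 83, 101, 115, 116, 60, 60, 59, 61, 26, 28, 25, 28, 29, 26, 40, 109, 117]
236 [25, 58, 89, 103, 118, 118, 115, 61, 28, 27, 23, 30, 28, 30, 41, 115, 117, 116]
239 [20, 28, 974, 90, 102, 109, 119, 117, 116, 25, 26, 27, 27, 117, 118, 116, 117, 0]
242 [22, 20, 26, 42, 84, 122, 102, 112, 117, 116, 119, 117, 117, 116, 118, 103, 20, 0]
245 [22, 22, 22, 23, 106, 132, 132, 131, 135, 132, 104, 101, 104, 20, 23, 25, 22, -1]
[ 0.517 -0.258  0.057]
276 [385.0942029  210.23550725] [ 0.543 -0.229  0.06 ] [ 0.519 -0.255  0.052] [ 0.567 -0.206  0.064]
294 [392.50680272 226.26190476] [ 0.507 -0.245  0.058] [ 0.485 -0.276  0.052] [ 0.528 -0.215  0.063]
```

Call:
servo_tool([
  {"xyz":[0.012,0.001,0.021],"twist":[0,0,0],"jaw":0.6},
  {"xyz":[0.012,0.001,0.021],"twist":[0,0,0],"jaw":0.6},
  {"xyz":[0.012,0.001,0.021],"twist":[0,0,0],"jaw":0.6},
  {"xyz":[0.012,0.001,0.021],"twist":[0,0,0],"jaw":0.6},
])

```text
clock: 24.98
tcp_pos: [0.4546, 0.2209, 0.0997]
orientation: [0.0, 0.54, 0.842, 0.0]
wrist_force: [-0.2, -0.9, 0.3]
finger_gap: 0.0514
```

```bash
python3 - <<'E'
from h import *
go([.4545,.2255,.013],2.0)
E
```

```text
clock 24.98 tcp [0.4546 0.2209 0.0997] F [-0.2 -0.9  0.3] gap 0.0514 tilt [ 0.001  0.    -1.   ] j6 -0.14
xyz [0.0042 0.0017 0.0867]
yaw now 2.0 twist z 0.0
```

Call:
servo_tool([
  {"xyz":[0.003,0.002,0.04],"twist":[0,0,0],"jaw":0.6},
  {"xyz":[0.003,0.002,0.07],"twist":[0,0,0],"jaw":0.6},
  {"xyz":[0.003,0.002,0.087],"twist":[0,0,0],"jaw":0.6},
  {"xyz":[0.003,0.002,0.087],"twist":[0,0,0],"jaw":0.1},
  {"xyz":[0.003,0.002,0.087],"twist":[0,0,0],"jaw":0.1},
  {"xyz":[0.003,0.002,0.087],"twist":[0,0,0],"jaw":0.1},
  {"xyz":[0.003,0.002,0.087],"twist":[0,0,0],"jaw":0.1},
  {"xyz":[0.003,0.002,0.087],"twist":[0,0,0],"jaw":0.1},
  {"xyz":[0.003,0.002,0.087],"twist":[0,0,0],"jaw":0.1},
  {"xyz":[0.003,0.002,0.05],"twist":[0,0,0],"jaw":0.1},
  {"xyz":[0.003,0.002,0.01],"twist":[0,0,0],"jaw":0.1},
  {"xyz":[0.003,0.002,-0.03],"twist":[0,0,0],"jaw":0.1},
])

```text
clock: 25.98
tcp_pos: [0.4539, 0.2242, 0.1299]
orientation: [-0.001, 0.54, 0.841, -0.001]
wrist_force: [1.4, 1.1, -1.0]
finger_gap: 0.0286
```

```bash
python3 - <<'E'
from h import *
go([.5383,-.2678,.2],.436)
E
```

```text
clock 25.98 tcp [0.4539 0.2242 0.1299] F [ 1.4  1.1 -1. ] gap 0.0286 tilt [-0.002 -0.    -1.   ] j6 -0.13
xyz [-0.4825 -0.1282 -0.07  ]
yaw now 2.0 twist z 1.564
```

Call:
servo_tool([
  {"xyz":[0,0,-0.04],"twist":[0,0,0],"jaw":0.1},
  {"xyz":[-0.025,-0.007,-0.07],"twist":[0,0,0.1],"jaw":0.1},
  {"xyz":[-0.062,-0.016,-0.07],"twist":[0,0,0.22],"jaw":0.1},
  {"xyz":[-0.1,-0.027,-0.07],"twist":[0,0,0.34],"jaw":0.1},
  {"xyz":[-0.138,-0.037,-0.07],"twist":[0,0,0.46],"jaw":0.1},
  {"xyz":[-0.176,-0.047,-0.07],"twist":[0,0,0.58],"jaw":0.1},
  {"xyz":[-0.214,-0.057,-0.07],"twist":[0,0,0.7],"jaw":0.1},
  {"xyz":[-0.252,-0.067,-0.07],"twist":[0,0,0.82],"jaw":0.1},
  {"xyz":[-0.29,-0.077,-0.07],"twist":[0,0,0.94],"jaw":0.1},
  {"xyz":[-0.328,-0.087,-0.07],"twist":[0,0,1.06],"jaw":0.1},
  {"xyz":[-0.366,-0.097,-0.07],"twist":[0,0,1.18],"jaw":0.1},
  {"xyz":[-0.404,-0.107,-0.07],"twist":[0,0,1.3],"jaw":0.1},
])

```text
clock: 26.98
tcp_pos: [0.5257, -0.1893, 0.1993]
orientation: [0.0, 0.94, 0.34, 0.0]
wrist_force: [1.3, 0.5, -0.6]
finger_gap: 0.0286
```

```bash
python3 - <<'E'
from h import *
go([.5383,-.2678,.2],.436)
E
```

```text
clock 26.98 tcp [ 0.5257 -0.1893  0.1993] F [ 1.3  0.5 -0.6] gap 0.0286 tilt [ 0.001 -0.    -1.   ] j6 0.39
xyz [-0.0405  0.0684 -0.0007]
yaw now 0.694 twist z 0.258
```

Call:
servo_tool([
  {"xyz":[-0.02,0.033,0],"twist":[0,0,0.1],"jaw":0.1},
  {"xyz":[-0.039,0.067,0],"twist":[0,0,0.2],"jaw":0.1},
  {"xyz":[-0.039,0.067,0],"twist":[0,0,0.258],"jaw":0.1},
  {"xyz":[-0.039,0.067,0],"twist":[0,0,0.258],"jaw":0.1},
  {"xyz":[-0.039,0.067,0],"twist":[0,0,0.258],"jaw":0.1},
  {"xyz":[-0.039,0.067,0],"twist":[0,0,0.258],"jaw":0.1},
])

```text
clock: 27.48
tcp_pos: [0.5387, -0.2627, 0.1988]
orientation: [-0.0, 0.975, 0.22, -0.0]
wrist_force: [0.3, 0.1, -1.1]
finger_gap: 0.029
```

```bash
python3 - <<'E'
from h import *
go([.5383,-.2678,.07],.436)
E
```

```text
clock 27.48 tcp [ 0.5387 -0.2627  0.1988] F [ 0.3  0.1 -1.1] gap 0.029 tilt [-0.     0.001 -1.   ] j6 0.54
xyz [-0.0026  0.0045  0.1288]
yaw now 0.445 twist z 0.009
```

Call:
servo_tool([
  {"xyz":[-0.003,0.004,0.03],"twist":[0,0,0.009],"jaw":0.1},
  {"xyz":[-0.003,0.004,0.065],"twist":[0,0,0.009],"jaw":0.1},
  {"xyz":[-0.003,0.004,0.1],"twist":[0,0,0.009],"jaw":0.1},
  {"xyz":[-0.003,0.004,0.12],"twist":[0,0,0.009],"jaw":0.1},
  {"xyz":[-0.003,0.004,0.129],"twist":[0,0,0.009],"jaw":0.1},
  {"xyz":[-0.003,0.004,0.129],"twist":[0,0,0.009],"jaw":0.1},
  {"xyz":[-0.003,0.004,0.129],"twist":[0,0,0.009],"jaw":0.45},
  {"xyz":[-0.003,0.004,0.129],"twist":[0,0,0.009],"jaw":0.45},
  {"xyz":[-0.003,0.004,0.129],"twist":[0,0,0.009],"jaw":0.45},
  {"xyz":[-0.003,0.004,0.09],"twist":[0,0,0.009],"jaw":0.45},
  {"xyz":[-0.003,0.004,0.05],"twist":[0,0,0.009],"jaw":0.45},
  {"xyz":[-0.003,0.004,0.01],"twist":[0,0,0.009],"jaw":0.45},
])

```text
clock: 28.48
tcp_pos: [0.5379, -0.2672, 0.1912]
orientation: [0.0, 0.976, 0.216, 0.0]
wrist_force: [1.1, -1.2, 0.3]
finger_gap: 0.0382
```

```bash
python3 - <<'E'
from h import *
go([.465,.11,.19],.11)
E
```

```text
clock 28.48 tcp [ 0.5379 -0.2672  0.1912] F [ 1.1 -1.2  0.3] gap 0.0382 tilt [ 0. -0. -1.] j6 0.54
xyz [ 0.0931 -0.3728  0.0012]
yaw now 0.436 twist z 0.326
```

Call:
servo_tool([
  {"xyz":[0.0105,-0.038,0],"twist":[0,0,-0.117],"jaw":0.45},
  {"xyz":[0.021,-0.076,0],"twist":[0,0,-0.234],"jaw":0.45},
  {"xyz":[0.0315,-0.114,0],"twist":[0,0,-0.351],"jaw":0.45},
  {"xyz":[0.042,-0.152,0],"twist":[0,0,-0.468],"jaw":0.45},
  {"xyz":[0.0525,-0.19,0],"twist":[0,0,-0.585],"jaw":0.45},
  {"xyz":[0.063,-0.228,0],"twist":[0,0,-0.702],"jaw":0.45},
  {"xyz":[0.0735,-0.266,0],"twist":[0,0,-0.819],"jaw":0.45},
  {"xyz":[0.084,-0.304,0],"twist":[0,0,-0.936],"jaw":0.45},
  {"xyz":[0.0945,-0.342,0],"twist":[0,0,-1.053],"jaw":0.45},
  {"xyz":[0.105,-0.38,0],"twist":[0,0,-1.17],"jaw":0.45},
  {"xyz":[0.1155,-0.418,0],"twist":[0,0,-1.287],"jaw":0.45},
  {"xyz":[0.126,-0.456,0],"twist":[0,0,-1.404],"jaw":0.45},
])

```text
clock: 29.48
tcp_pos: [0.4603, 0.2009, 0.1907]
orientation: [0.001, 0.604, 0.797, 0.001]
wrist_force: [1.0, 0.1, -0.3]
finger_gap: 0.0385
```

```bash
cat > lid.py <<'E'
from h import *
def lid(c,z0=0.):
  P=cloud(c); H=hsv(c); near=(np.hypot(P[...,0]-.465,P[...,1]-.01)<.18)
  Rd=((H[...,0]<6)|(H[...,0]>174))&(H[...,1]>150)&(H[...,2]>60)&near
  Y=(H[...,0]>20)&(H[...,0]<33)&(H[...,1]>150)&(H[...,2]>90)&near
  for a,ce,m in blobs(Rd):
    v,u=np.where(m&(P[...,2]>.048+z0)); w=onz(c,u,v,.054+z0)[:,:2]; r=cv2.minAreaRect((w*1e3).astype(np.float32)); d=np.linalg.svd(w-w.mean(0))[2][0]; print("grip",len(u),np.round(w.mean(0),4),r,"yaw",round(np.arctan2(d[1],d[0])%np.pi,3))
  t=[]
  for a,ce,m in blobs(Y):
    w=onz(c,*ce,.018+z0)[:2]; t.append(w); print("tab",a,np.round(w,4),np.round(np.median(P[m],0),3))
  if len(t)==2: print("mid",np.round((t[0]+t[1])/2,4),"yaw",round(np.arctan2(*(t[1]-t[0])[::-1])%np.pi,3),"len",np.linalg.norm(t[1]-t[0]))
E
python3 - <<'E'
from lid import *
go([.46,.2,.19],.11)
c=cam("top"); np.savez("top6.npz",**c); save(c,"t6.png",(240,160,460,300),3); lid(c)
P=cloud(c); 
for v in range(197,240,3): print(v,[int(round(1000*P[v,u,2])) for u in range(371,422,3)])
E
```

```text
clock 29.48 tcp [0.4603 0.2009 0.1907] F [ 1.   0.1 -0.3] gap 0.0385 tilt [ 0.003  0.001 -1.   ] j6 -0.02
xyz [-0.0008 -0.0006  0.0007]
yaw now 1.845 twist z -1.406
grip 120 [0.4319 0.0378] ((431.8395690917969, 37.965576171875), (10.420553207397461, 58.03065490722656), 7.2819719314575195) yaw 1.697
tab 61 [ 0.4395 -0.0234] [ 0.439 -0.023  0.018]
tab 62 [0.4235 0.1009] [0.423 0.101 0.018]
mid [0.4315 0.0387] yaw 1.699 len 0.12531985598489248
197 [39, 104, 114, 116, 23, 30, 26, 25, 28, 28, 29, 33, 48, 62, 111, 116, 117]
200 [91, 25, 121, 27, 27, 27, 58, 27, 24, 28, 28, 26, 45, 45, 64, 107, 119]
203 [101, 118, 118, 27, 36, 60, 57, 59, 59, 27, 44, 50, 54, 59, 48, 69, 114]
206 [26, 118, 29, 30, 56, 63, 61, 60, 59, 46, 54, 59, 56, 57, 59, 55, 76]
209 [113, 119, 61, 59, 59, 62, 60, 60, 59, 45, 59, 58, 55, 55, 58, 49, 66]
212 [119, 119, 59, 61, 61, 61, 57, 57, 28, 30, 50, 60, 58, 54, 49, 41, 63]
215 [117, 117, 59, 61, 59, 28, 26, 28, 27, 28, 35, 57, 49, 45, 28, 37, 61]
218 [117, 118, 58, 60, 57, 29, 29, 47, 47, 52, 53, 56, 28, 27, 27, 33, 53]
221 [114, 119, 52, 61, 28, 28, 43, 55, 60, 59, 58, 58, 31, 26, 29, 35, 57]
224 [29, 118, 28, 30, 57, 58, 58, 56, 61, 57, 57, 57, 26, 27, 30, 37, 61]
227 [104, 119, 118, 58, 58, 61, 59, 60, 59, 58, 58, 56, 29, 26, 29, 47, 69]
230 [100, 28, 118, 58, 60, 60, 58, 59, 55, 47, 46, 29, 30, 27, 29, 53, 114]
233 [82, 103, 117, 118, 62, 57, 57, 59, 30, 26, 26, 27, 26, 25, 44, 109, 120]
236 [59, 87, 102, 112, 118, 117, 61, 27, 27, 28, 26, 25, 27, 40, 116, 115, 117]
239 [27, 60, 91, 102, 111, 119, 118, 117, 29, 26, 26, 27, 115, 118, 118, 114, -2]
```

View pics/t6.png

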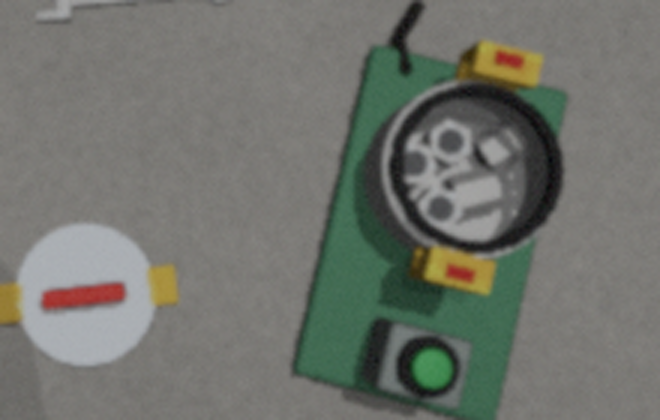

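Call:
servo_tool([
  {"xyz":[-0.036,0.011,0],"twist":[0,0,-0.12],"jaw":0.5},
  {"xyz":[-0.072,0.022,0],"twist":[0,0,-0.24],"jaw":0.5},
  {"xyz":[-0.108,0.033,0],"twist":[0,0,-0.36],"jaw":0.5},
  {"xyz":[-0.144,0.044,0],"twist":[0,0,-0.48],"jaw":0.5},
  {"xyz":[-0.148,0.018,0],"twist":[0,0,-0.6],"jaw":0.5},
  {"xyz":[-0.148,0.018,0.03],"twist":[0,0,-0.72],"jaw":0.5},
  {"xyz":[-0.148,0.018,0.06],"twist":[0,0,-0.84],"jaw":0.5},
  {"xyz":[-0.148,0.018,0.09],"twist":[0,0,-0.96],"jaw":0.5},
  {"xyz":[-0.148,0.018,0.09],"twist":[0,0,-1.08],"jaw":0.5},
  {"xyz":[-0.148,0.018,0.09],"twist":[0,0,-1.2],"jaw":0.5},
  {"xyz":[-0.148,0.018,0.09],"twist":[0,0,-1.32],"jaw":0.5},
  {"xyz":[-0.148,0.018,0.09],"twist":[0,0,-1.424],"jaw":0.5},
])

```text
clock: 30.53
tcp_pos: [0.5177, 0.0607, 0.1]
orientation: [0.001, -0.063, 0.998, -0.0]
wrist_force: [0.7, -0.6, -0.4]
finger_gap: 0.043
```

```bash
python3 - <<'E'
from h import *
go([.4315,.0383,.1],.127)
E
```

```text
clock 30.53 tcp [0.5177 0.0607 0.1   ] F [ 0.7 -0.6 -0.4] gap 0.043 tilt [ 0.002  0.    -1.   ] j6 -1.74
xyz [ 0.0883 -0.0113 -0.0002]
yaw now -3.015 twist z -0.0
```

Call:
servo_tool([
  {"xyz":[0.035,-0.004,0],"twist":[0,0,0],"jaw":0.5},
  {"xyz":[0.07,-0.008,0],"twist":[0,0,0],"jaw":0.5},
  {"xyz":[0.088,-0.011,0],"twist":[0,0,0],"jaw":0.5},
  {"xyz":[0.088,-0.011,0],"twist":[0,0,0],"jaw":0.5},
  {"xyz":[0.088,-0.011,0],"twist":[0,0,0],"jaw":0.5},
  {"xyz":[0.088,-0.011,0],"twist":[0,0,0],"jaw":0.5},
])

```text
clock: 31.03
tcp_pos: [0.4329, 0.0389, 0.1001]
orientation: [0.002, -0.06, 0.998, -0.0]
wrist_force: [0.2, 0.4, -0.5]
finger_gap: 0.0425
```

```bash
python3 - <<'E'
from lid import *
go([.4315,.0383,.025],.127)
lid(cam("side"))
E
```

```text
clock 31.03 tcp [0.4329 0.0389 0.1001] F [ 0.2  0.4 -0.5] gap 0.0425 tilt [ 0.004 -0.    -1.   ] j6 -1.79
xyz [ 0.0018 -0.0004  0.0751]
yaw now -3.021 twist z -0.007
grip 66 [0.432  0.0278] ((431.8871765136719, 30.036052703857422), (12.389932632446289, 65.27845764160156), 5.935554027557373) yaw 1.671
tab 61 [ 0.4408 -0.0327] [ 0.441 -0.032  0.016]
```

```bash
python3 - <<'E'
from lid import *
lid(cam("top")); c=cam("side"); lid(c); save(c,"s2.png",(150,170,330,310),4)
E
```

```text
tab 70 [ 0.4396 -0.0229] [ 0.441 -0.023  0.019]
grip 69 [0.4319 0.0277] ((432.00335693359375, 29.06226348876953), (12.59741497039795, 67.19700622558594), 5.452137470245361) yaw 1.651
tab 61 [ 0.4405 -0.0326] [ 0.441 -0.032  0.017]
```

View pics/s2.png

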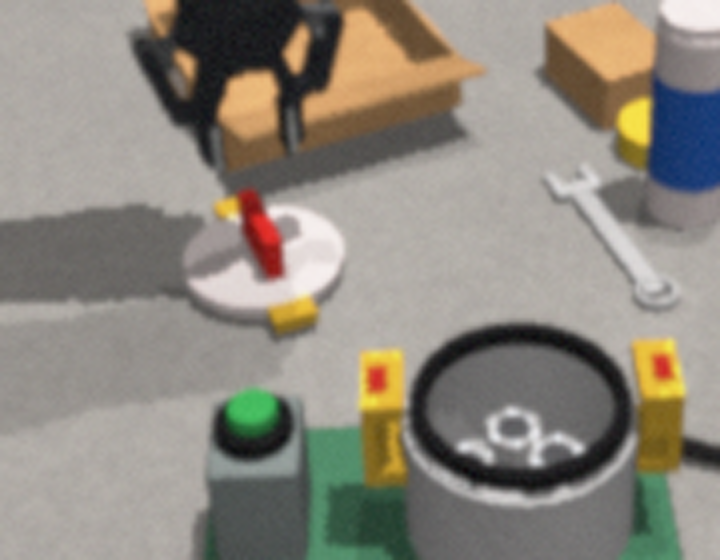

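Call:
servo_tool([
  {"xyz":[0.001,0,0.03],"twist":[0,0,-0.007],"jaw":0.5},
  {"xyz":[0.001,0,0.06],"twist":[0,0,-0.007],"jaw":0.5},
  {"xyz":[0.001,0,0.075],"twist":[0,0,-0.007],"jaw":0.5},
  {"xyz":[0.001,0,0.075],"twist":[0,0,-0.007],"jaw":0.5},
  {"xyz":[0.001,0,0.075],"twist":[0,0,-0.007],"jaw":0},
  {"xyz":[0.001,0,0.075],"twist":[0,0,-0.007],"jaw":0},
  {"xyz":[0.001,0,0.075],"twist":[0,0,-0.007],"jaw":0},
  {"xyz":[0.001,0,0.075],"twist":[0,0,-0.007],"jaw":0},
  {"xyz":[0.001,0,0.075],"twist":[0,0,-0.007],"jaw":0},
  {"xyz":[0.001,0,0.075],"twist":[0,0,-0.007],"jaw":0},
  {"xyz":[0.001,0,0.075],"twist":[0,0,-0.007],"jaw":0},
], squeeze=100)

```text
clock: 32.1
tcp_pos: [0.4318, 0.0385, 0.0249]
orientation: [0.002, -0.063, 0.998, -0.0]
wrist_force: [0.5, 0.8, 6.1]
finger_gap: 0.0126
```

```bash
python3 - <<'E'
from h import *
go([.526,-.2415,.2],-.235)
E
```

```text
clock 32.1 tcp [0.4318 0.0385 0.0249] F [0.5 0.8 6.1] gap 0.0126 tilt [ 0.003 -0.    -1.   ] j6 -1.79
xyz [-0.0587 -0.2897 -0.1747]
yaw now -3.015 twist z 0.361
```

Call:
servo_tool([
  {"xyz":[0,0,-0.03],"twist":[0,0,0],"jaw":0},
  {"xyz":[0,0,-0.07],"twist":[0,0,0],"jaw":0},
  {"xyz":[0,0,-0.11],"twist":[0,0,0],"jaw":0},
  {"xyz":[0,0,-0.15],"twist":[0,0,0],"jaw":0},
  {"xyz":[-0.006,-0.02,-0.175],"twist":[0,0,0.03],"jaw":0},
  {"xyz":[-0.012,-0.055,-0.175],"twist":[0,0,0.09],"jaw":0},
  {"xyz":[-0.018,-0.09,-0.175],"twist":[0,0,0.15],"jaw":0},
  {"xyz":[-0.025,-0.125,-0.175],"twist":[0,0,0.21],"jaw":0},
  {"xyz":[-0.032,-0.16,-0.175],"twist":[0,0,0.27],"jaw":0},
  {"xyz":[-0.04,-0.195,-0.175],"twist":[0,0,0.33],"jaw":0},
  {"xyz":[-0.047,-0.23,-0.175],"twist":[0,0,0.361],"jaw":0},
  {"xyz":[-0.054,-0.265,-0.175],"twist":[0,0,0.361],"jaw":0},
])

```text
clock: 33.1
tcp_pos: [0.5171, -0.2191, 0.1984]
orientation: [-0.0, 0.118, 0.993, 0.0]
wrist_force: [0.4, 0.3, -2.7]
finger_gap: 0.0127
```

```bash
python3 - <<'E'
from h import *
go([.526,-.2415,.2],-.235)
E
```

```text
clock 33.1 tcp [ 0.5171 -0.2191  0.1984] F [ 0.4  0.3 -2.7] gap 0.0127 tilt [-0.001  0.    -1.   ] j6 -1.88
xyz [-0.0139 -0.0197 -0.0017]
yaw now 2.905 twist z -0.001
```

Call:
servo_tool([
  {"xyz":[-0.013,-0.018,0],"twist":[0,0,0],"jaw":0},
  {"xyz":[-0.013,-0.018,0.015],"twist":[0,0,0],"jaw":0},
  {"xyz":[-0.013,-0.018,0.03],"twist":[0,0,0],"jaw":0},
  {"xyz":[-0.013,-0.018,0.03],"twist":[0,0,0],"jaw":0},
  {"xyz":[-0.013,-0.018,0.03],"twist":[0,0,0],"jaw":0},
  {"xyz":[-0.013,-0.018,0.03],"twist":[0,0,0],"jaw":0},
  {"xyz":[-0.013,-0.018,0.03],"twist":[0,0,0],"jaw":0},
])

```text
clock: 33.68
tcp_pos: [0.5262, -0.238, 0.1697]
orientation: [0.001, 0.117, 0.993, -0.0]
wrist_force: [0.8, 0.2, -3.1]
finger_gap: 0.0122
```

```bash
python3 - <<'E'
from h import *
go([.526,-.2415,.165],-.235)
for n in("top","side"):
  c=cam(n); np.savez(n+"7.npz",**c); P=cloud(c); H=hsv(c)
  Y=(H[...,0]>20)&(H[...,0]<33)&(H[...,1]>150)&(H[...,2]>90)&(np.hypot(P[...,0]-.526,P[...,1]+.2415)<.1)&(P[...,2]>.1)
  for a,ce,m in blobs(Y,15): print(n,a,np.round(ce,1),np.round(np.median(P[m],0),3))
  save(c,n+"7.png",(330,150,470,270) if n=="top" else (190,190,350,330),5 if n=="top" else 4)
E
```

```text
clock 33.68 tcp [ 0.5262 -0.238   0.1697] F [ 0.8  0.2 -3.1] gap 0.0122 tilt [ 0.001 -0.001 -1.   ] j6 -1.9
xyz [-0.0007 -0.0035  0.0047]
yaw now 2.908 twist z 0.001
top 93 [403.2 181.7] [ 0.597 -0.249  0.133]
top 116 [370.2 207.4] [ 0.541 -0.175  0.163]
top 59 [385.1 247.7] [ 0.459 -0.21   0.134]
top 19 [401.2 251.8] [ 0.451 -0.243  0.134]
side 170 [314.  269.5] [ 0.595 -0.285  0.128]
side 121 [245.  270.3] [ 0.453 -0.247  0.131]
side 121 [280.3 273.5] [ 0.511 -0.306  0.162]
```

View pics/side7.png

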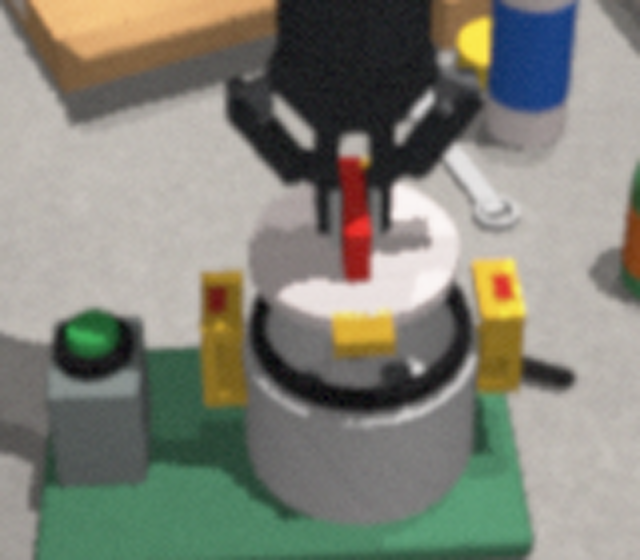

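```bash
python3 - <<'E'
from h import *
W=[]
for f in("top0","top3","top4","top5","top6"):
  c={k:v for k,v in np.load(f+".npz").items()}; P=cloud(c); H=hsv(c)
  col=(((H[...,0]>18)&(H[...,0]<35))|(H[...,0]<8)|(H[...,0]>172))&(H[...,1]>110)
  m=col&(P[...,2]>.127)&(P[...,2]<.139)&(np.hypot(P[...,0]-.526,P[...,1]+.2415)<.1)
  bs=sorted(blobs(m,60),key=lambda b:b[1][1]); pts=[]
  for a,ce,mm in bs:
    v,u=np.where(mm); w=(onz(c,u,v,.133)[:,:2]*1e3).astype(np.float32); r=cv2.minAreaRect(w); pts.append(np.array(r[0])/1e3); print(f,a,np.round(w.mean(0),1),np.round(r[0],1),np.round(r[1],1),round(r[2],1))
  d=pts[0]-pts[1]; print("mid",np.round((pts[0]+pts[1])/2,4),"yaw",np.arctan2(d[1],d[0]),np.linalg.norm(d))
  # rim/seal inner hole & outer: seal top points
  q=P[(P[...,2]>.113)&(P[...,2]<.122)&(np.hypot(P[...,0]-.526,P[...,1]+.243)<.066)&(np.hypot(P[...,0]-.526,P[...,1]+.243)>.045)]
  if len(q)>200:
    qq=(q[:,:2]*1e3).astype(np.float32); print("seal",len(q),np.round(cv2.minEnclosingCircle(cv2.convexHull(qq))[0],1),np.round(np.percentile(qq,[1,99],axis=0).mean(0),1))
    W.append((np.percentile(qq,[1,99],axis=0).mean(0)))
# handle
c={k:v for k,v in np.load("top0.npz").items()}; P=cloud(c); H=hsv(c)
m=(H[...,0]>50)&(H[...,0]<80)&(H[...,1]>80)&(np.hypot(P[...,0]-.386,P[...,1]+.21)<.03)&(P[...,2]>.105); v,u=np.where(m); w=P[m]; print("btn",m.sum(),np.round(np.median(w,0),4),np.round(onz(c,u.mean(),v.mean(),.118),4))
E
```

```text
top0 197 [ 598.3 -261.8] [ 598.9 -262.2] [45.6 24.7] 77.3
top0 219 [ 455.3 -226. ] [ 455.2 -226.1] [45.7 23.1] 76.4
mid [ 0.527  -0.2442] yaw -0.2466410651062571 0.1481743649776678
seal 685 [ 527.  -244.7] [ 527.6 -244.5]
top3 190 [ 598.3 -261.9] [ 598.8 -262.3] [45. 24.] 75.8
top3 222 [ 455.2 -226. ] [ 455.2 -226.2] [45.5 23.1] 76.4
mid [ 0.527  -0.2442] yaw -0.2462473875016083 0.14813420349220477
seal 686 [ 527.3 -244.8] [ 527.6 -244.7]
top4 192 [ 598.2 -261.9] [ 599.1 -262.3] [45.1 24.4] 75.9
top4 224 [ 455.3 -226. ] [ 455.3 -225.7] [46.4 23.1] 76.4
mid [ 0.5272 -0.244 ] yaw -0.24923542731509551 0.14840753015829491
seal 686 [ 527.4 -245.2] [ 527.7 -244.7]
top5 191 [ 598.3 -261.3] [ 599.1 -262.3] [44.9 24.4] 75.9
top5 220 [ 455.4 -225.9] [ 455.3 -225.8] [45.7 23.1] 76.4
mid [ 0.5272 -0.244 ] yaw -0.24798770318818966 0.14839921896060818
seal 678 [ 527.3 -244.7] [ 527.7 -244.7]
top6 192 [ 598.1 -262. ] [ 599.1 -262.3] [44.9 24.4] 75.9
top6 217 [ 455.3 -226. ] [ 455.2 -225.9] [45.9 23.1] 75.2
mid [ 0.5272 -0.2441] yaw -0.24757224527843977 0.14842986291402635
seal 684 [ 527. -245.] [ 527.6 -244.6]
btn 188 [ 0.3873 -0.2084  0.1183] [ 0.3871 -0.2088  0.118 ]
```

```bash
python3 - <<'E'
from h import *
go([.5272,-.2443,.138],-.2475)
E
```

```text
clock 33.78 tcp [ 0.5262 -0.238   0.1698] F [ 0.  -0.4 -2.9] gap 0.0127 tilt [ 0.002 -0.001 -1.   ] j6 -1.9
xyz [-0.0023 -0.0059  0.0318]
yaw now 2.908 twist z 0.013
```

Call:
servo_tool([
  {"xyz":[-0.002,-0.006,0.0],"twist":[0,0,0.013],"jaw":0},
  {"xyz":[-0.002,-0.006,0.012],"twist":[0,0,0.013],"jaw":0},
  {"xyz":[-0.002,-0.006,0.024],"twist":[0,0,0.013],"jaw":0},
  {"xyz":[-0.002,-0.006,0.03],"twist":[0,0,0.013],"jaw":0},
  {"xyz":[-0.002,-0.006,0.03],"twist":[0,0,0.013],"jaw":0},
  {"xyz":[-0.002,-0.006,0.03],"twist":[0,0,0.013],"jaw":0},
])

```text
clock: 34.28
tcp_pos: [0.5262, -0.2444, 0.1386]
orientation: [-0.0, 0.124, 0.992, 0.0]
wrist_force: [0.3, -0.0, -1.9]
finger_gap: 0.0123
```

```bash
python3 - <<'E'
from h import *
go([.5272,-.2443,.127],-.2475)
E
```

```text
clock 34.28 tcp [ 0.5262 -0.2444  0.1386] F [ 0.3 -0.  -1.9] gap 0.0123 tilt [-0.  0. -1.] j6 -1.9
xyz [-0.001   0.0003  0.0116]
yaw now 2.894 twist z -0.0
```

Call:
servo_tool([
  {"xyz":[-0.001,0,0.003],"twist":[0,0,0],"jaw":0},
  {"xyz":[-0.001,0,0.006],"twist":[0,0,0],"jaw":0},
  {"xyz":[-0.001,0,0.008],"twist":[0,0,0],"jaw":0},
  {"xyz":[-0.001,0,0.01],"twist":[0,0,0],"jaw":0},
  {"xyz":[-0.001,0,0.012],"twist":[0,0,0],"jaw":0},
  {"xyz":[-0.001,0,0.012],"twist":[0,0,0],"jaw":0},
  {"xyz":[-0.001,0,0.012],"twist":[0,0,0],"jaw":0},
])

```text
clock: 34.87
tcp_pos: [0.5281, -0.2451, 0.1275]
orientation: [0.001, 0.123, 0.992, -0.0]
wrist_force: [2.8, -1.4, 4.2]
finger_gap: 0.0122
```

```bash
python3 - <<'E'
from h import *
go([.5272,-.2443,.127],-.2475)
c=cam("side"); P=cloud(c); save(c,"side8.png",(190,190,350,330),4); H=hsv(c)
Y=(H[...,0]>18)&(H[...,0]<33)&(H[...,1]>150)&(H[...,2]>70)&(np.hypot(P[...,0]-.526,P[...,1]+.2415)<.1)&(P[...,2]>.1)
for a,ce,m in blobs(Y,15): print(a,np.round(ce,1),np.round(np.median(P[m],0),3),P[m][:,2].max())
m=(H[...,1]<40)&(H[...,2]>130)&(np.hypot(P[...,0]-.527,P[...,1]+.244)<.05)&(P[...,2]>.11); print("disc z",np.percentile(P[m][:,2],[10,50,90]) )
E
```

```text
clock 34.87 tcp [ 0.5281 -0.2451  0.1275] F [ 2.8 -1.4  4.2] gap 0.0122 tilt [ 0.002 -0.001 -1.   ] j6 -1.9
xyz [0.0011 0.0006 0.0005]
yaw now 2.894 twist z -0.0
193 [314.2 268.4] [ 0.597 -0.284  0.131] 0.13480727970954254
129 [245.  269.9] [ 0.454 -0.246  0.131] 0.13408867463317664
122 [281.8 290.5] [ 0.513 -0.312  0.119] 0.12225356597483572
disc z [0.11856016 0.11977881 0.12216556]
```

View pics/side8.png

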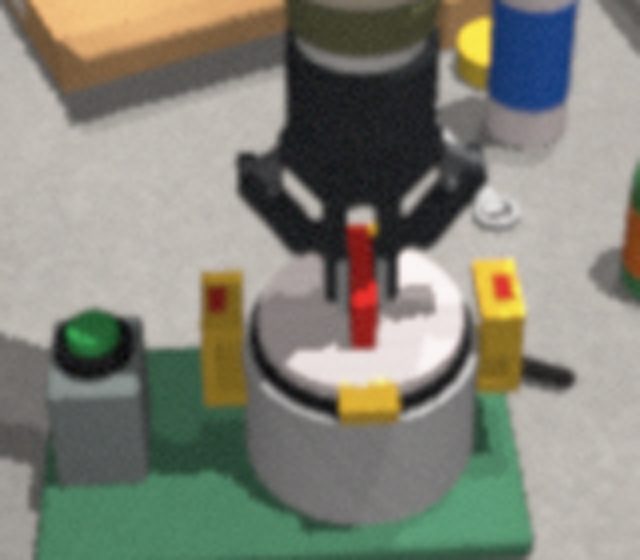

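Call:
servo_tool([
  {"xyz":[0,0,0.001],"twist":[0,0,0],"jaw":0},
  {"xyz":[0,0,0.001],"twist":[0,0,0.08],"jaw":0},
  {"xyz":[0,0,0.001],"twist":[0,0,0.16],"jaw":0},
  {"xyz":[0,0,0.001],"twist":[0,0,0.24],"jaw":0},
  {"xyz":[0,0,0.001],"twist":[0,0,0.32],"jaw":0},
  {"xyz":[0,0,0.001],"twist":[0,0,0.4],"jaw":0},
  {"xyz":[0,0,0.001],"twist":[0,0,0.48],"jaw":0},
  {"xyz":[0,0,0.001],"twist":[0,0,0.56],"jaw":0},
  {"xyz":[0,0,0.001],"twist":[0,0,0.64],"jaw":0},
  {"xyz":[0,0,0.001],"twist":[0,0,0.72],"jaw":0},
  {"xyz":[0,0,0.001],"twist":[0,0,0.8],"jaw":0},
  {"xyz":[0,0,0.001],"twist":[0,0,0.8],"jaw":0},
])

```text
clock: 35.92
tcp_pos: [0.5271, -0.2445, 0.126]
orientation: [0.0, 0.502, 0.865, -0.0]
wrist_force: [-0.2, 0.2, 5.2]
finger_gap: 0.0126
```

```bash
python3 - <<'E'
from h import *
go([.5272,-.2443,.127],-.2475-np.pi/2); print(env.get_state()["ft_torque"])
E
```

```text
clock 35.92 tcp [ 0.5271 -0.2445  0.126 ] F [-0.2  0.2  5.2] gap 0.0126 tilt [-0. -0. -1.] j6 -1.09
xyz [ 0.0002  0.0002 -0.001 ]
yaw now 2.091 twist z 0.767
[ 0.00433175 -0.03011819 -0.22127312]
```

Call:
servo_tool([
  {"xyz":[0,0,0],"twist":[0,0,0.08],"jaw":0},
  {"xyz":[0,0,0],"twist":[0,0,0.16],"jaw":0},
  {"xyz":[0,0,0],"twist":[0,0,0.24],"jaw":0},
  {"xyz":[0,0,0],"twist":[0,0,0.32],"jaw":0},
  {"xyz":[0,0,0],"twist":[0,0,0.4],"jaw":0},
  {"xyz":[0,0,0],"twist":[0,0,0.48],"jaw":0},
  {"xyz":[0,0,0],"twist":[0,0,0.56],"jaw":0},
  {"xyz":[0,0,0],"twist":[0,0,0.64],"jaw":0},
  {"xyz":[0,0,0],"twist":[0,0,0.7],"jaw":0},
  {"xyz":[0,0,0],"twist":[0,0,0.74],"jaw":0},
  {"xyz":[0,0,0],"twist":[0,0,0.77],"jaw":0},
  {"xyz":[0,0,0],"twist":[0,0,0.77],"jaw":0},
])

```text
clock: 36.92
tcp_pos: [0.5271, -0.2445, 0.126]
orientation: [-0.0, 0.789, 0.614, -0.0]
wrist_force: [-0.7, 0.4, 5.5]
finger_gap: 0.012
```

```bash
cat > lk.py <<'E'
from h import *
go([.5272,-.2443,.127],-.2475-np.pi/2); print(env.get_state()["ft_torque"])
for n in("side","top"):
  c=cam(n); P=cloud(c); H=hsv(c); save(c,n+"9.png",(190,190,350,330) if n=="side" else (330,160,450,300),4)
  Rd=((H[...,0]<6)|(H[...,0]>174))&(H[...,1]>140)&(H[...,2]>50)&(np.hypot(P[...,0]-.527,P[...,1]+.244)<.05)&(P[...,2]>.15)
  for a,ce,m in blobs(Rd,15):
    w=P[m]; d=np.linalg.svd(w[:,:2]-w[:,:2].mean(0))[2][0]; print(n,"grip",a,np.round(w.mean(0),4),"ztop",np.round(np.percentile(w[:,2],90),4),"yaw",np.round(np.arctan2(d[1],d[0]),3),"ext",np.round(cv2.minAreaRect((w[:,:2]*1e3).astype(np.float32)),1) if 0 else cv2.minAreaRect((w[:,:2]*1e3).astype(np.float32)))
  m=(H[...,1]<40)&(H[...,2]>110)&(np.hypot(P[...,0]-.527,P[...,1]+.244)<.05)&(P[...,2]>.11)&(P[...,2]<.135)
  if m.sum()>30:
    A=np.c_[P[m][:,:2]-[.527,-.244],np.ones(m.sum())]; s=np.linalg.lstsq(A,P[m][:,2],rcond=None)[0]; print(n,"disc",m.sum(),"plane slope",np.round(s[:2],3),"z",round(s[2],4))
E
python3 lk.py
```

```text
clock 36.92 tcp [ 0.5271 -0.2445  0.126 ] F [-0.7  0.4  5.5] gap 0.012 tilt [-0. -0. -1.] j6 -0.32
xyz [ 0.0002  0.0001 -0.001 ]
yaw now 1.323 twist z -0.0
[-0.08853871  0.07868249  0.05152304]
side grip 50 [ 0.5062 -0.2465  0.1548] ztop 0.156 yaw -1.391 ext ((503.4200439453125, -256.52154541015625), (39.15556716918945, 17.909116744995117), 77.850830078125)
side grip 31 [ 0.5497 -0.2547  0.1531] ztop 0.1544 yaw 0.603 ext ((549.2452392578125, -254.62693786621094), (14.494672775268555, 12.627870559692383), 70.2490234375)
side disc 661 plane slope [-0.001 -0.002] z 0.1181
top grip 60 [ 0.5053 -0.2359  0.1589] ztop 0.157 yaw 2.034 ext ((507.9552307128906, -229.85801696777344), (28.491596221923828, 19.55898094177246), 67.61988067626953)
top disc 309 plane slope [ 0.001 -0.   ] z 0.1195
```

Call:
servo_tool([
  {"xyz":[0,0,-0.002],"twist":[0,0,0],"jaw":0},
  {"xyz":[0,0,-0.002],"twist":[0,0,0],"jaw":0.5},
  {"xyz":[0,0,-0.002],"twist":[0,0,0],"jaw":0.5},
  {"xyz":[0,0,-0.002],"twist":[0,0,0],"jaw":0.5},
  {"xyz":[0,0,-0.002],"twist":[0,0,0],"jaw":0.5},
  {"xyz":[0,0,-0.002],"twist":[0,0,0],"jaw":0.5},
  {"xyz":[0,0,-0.03],"twist":[0,0,0],"jaw":0.5},
  {"xyz":[0,0,-0.06],"twist":[0,0,0],"jaw":0.5},
  {"xyz":[0,0,-0.1],"twist":[0,0,0],"jaw":0.5},
  {"xyz":[0,-0.03,-0.12],"twist":[0,0,0],"jaw":0},
  {"xyz":[0,-0.07,-0.12],"twist":[0,0,0],"jaw":0},
  {"xyz":[0,-0.11,-0.12],"twist":[0,0,0],"jaw":0},
])

```text
clock: 38.02
tcp_pos: [0.4207, -0.2181, 0.2469]
orientation: [0.002, 0.789, 0.615, 0.0]
wrist_force: [-1.7, 0.4, 0.2]
finger_gap: 0.0071
```

```bash
python3 lk.py; python3 - <<'E'
from h import *
go([.387,-.2085,.18],1.32)
E
```

```text
clock 38.02 tcp [ 0.4207 -0.2181  0.2469] F [-1.7  0.4  0.2] gap 0.0071 tilt [ 0.003 -0.002 -1.   ] j6 -0.4
xyz [0.0007 0.1093 0.1202]
yaw now 1.325 twist z 0.002
[-0.05796021  0.06379139 -0.01409869]
side grip 179 [ 0.527  -0.2503  0.1561] ztop 0.1589 yaw 2.911 ext ((526.7175903320312, -249.37506103515625), (14.518594741821289, 60.07305908203125), 77.9470443725586)
side disc 691 plane slope [0.    0.002] z 0.1223
top grip 191 [ 0.5253 -0.2418  0.1585] ztop 0.1609 yaw 2.888 ext ((525.2369384765625, -242.3162384033203), (11.557365417480469, 60.26919174194336), 75.19454193115234)
top disc 1425 plane slope [-0.001  0.002] z 0.1235
clock 38.12 tcp [ 0.4146 -0.2144  0.2449] F [ 1.1 -0.4 -0.5] gap 0.0001 tilt [-0.005  0.003 -1.   ] j6 -0.4
xyz [-0.0012 -0.0279  0.0651]
yaw now 1.323 twist z 0.003
```

View pics/side9.png

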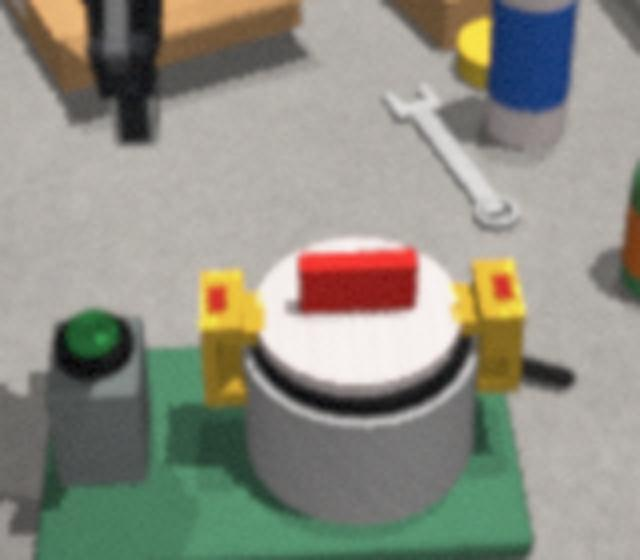

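Call:
servo_tool([
  {"xyz":[-0.001,-0.028,0.0],"twist":[0,0,0],"jaw":0},
  {"xyz":[-0.001,-0.028,0.03],"twist":[0,0,0],"jaw":0},
  {"xyz":[-0.001,-0.028,0.065],"twist":[0,0,0],"jaw":0},
  {"xyz":[-0.001,-0.028,0.1],"twist":[0,0,0],"jaw":0},
  {"xyz":[-0.001,-0.028,0.11],"twist":[0,0,0],"jaw":0},
  {"xyz":[-0.001,-0.028,0.11],"twist":[0,0,0],"jaw":0},
], squeeze=20)

```text
clock: 38.62
tcp_pos: [0.3911, -0.2101, 0.1324]
orientation: [-0.003, 0.789, 0.615, -0.001]
wrist_force: [-0.3, -0.0, -0.2]
finger_gap: -0.0001
```

```bash
python3 - <<'E'
from h import *
go([.387,-.2085,.111],1.32)
E
```

```text
clock 38.62 tcp [ 0.3911 -0.2101  0.1324] F [-0.3 -0.  -0.2] gap -0.0001 tilt [-0.005  0.004 -1.   ] j6 -0.43
xyz [ 0.0005 -0.0042  0.0214]
yaw now 1.324 twist z 0.004
```

Call:
servo_tool([
  {"xyz":[0,-0.003,0.006],"twist":[0,0,0],"jaw":0},
  {"xyz":[0,-0.003,0.012],"twist":[0,0,0],"jaw":0},
  {"xyz":[0,-0.003,0.016],"twist":[0,0,0],"jaw":0},
  {"xyz":[0,-0.003,0.019],"twist":[0,0,0],"jaw":0},
  {"xyz":[0,-0.003,0.021],"twist":[0,0,0],"jaw":0},
  {"xyz":[0,-0.003,0.0225],"twist":[0,0,0],"jaw":0},
  {"xyz":[0,-0.003,0.0225],"twist":[0,0,0],"jaw":0},
  {"xyz":[0,-0.003,0.0225],"twist":[0,0,0],"jaw":0},
])

```text
clock: 39.28
tcp_pos: [0.3909, -0.2116, 0.1138]
orientation: [0.001, 0.789, 0.615, 0.0]
wrist_force: [0.2, -0.8, 4.5]
finger_gap: 0.0001
```

Call:
servo_tool([
  {"xyz":[0,-0.001,0.002],"twist":[0,0,0],"jaw":0},
  {"xyz":[0,-0.001,0.0035],"twist":[0,0,0],"jaw":0},
  {"xyz":[0,-0.001,0.0035],"twist":[0,0,0],"jaw":0},
  {"xyz":[0,-0.001,0.0035],"twist":[0,0,0],"jaw":0},
])

```text
clock: 39.62
tcp_pos: [0.391, -0.2117, 0.1127]
orientation: [0.002, 0.789, 0.615, 0.001]
wrist_force: [-1.9, 3.7, 23.6]
finger_gap: -0.0001
```

Button bottomed out (23.6 N, beyond its 5 N spring). Retreating and checking.

Call:
servo_tool([
  {"xyz":[0,0,-0.02],"twist":[0,0,0],"jaw":0},
  {"xyz":[0,0,-0.06],"twist":[0,0,0],"jaw":0},
  {"xyz":[0,0,-0.1],"twist":[0,0,0],"jaw":0},
  {"xyz":[0.04,0,-0.12],"twist":[0,0,0],"jaw":0},
  {"xyz":[0.08,0,-0.12],"twist":[0,0,0],"jaw":0},
  {"xyz":[0.12,0,-0.12],"twist":[0,0,0],"jaw":0},
  {"xyz":[0.15,0,-0.12],"twist":[0,0,0],"jaw":0},
  {"xyz":[0.15,0,-0.12],"twist":[0,0,0],"jaw":0},
  {"xyz":[0.15,0,-0.12],"twist":[0,0,0],"jaw":0},
  {"xyz":[0.15,0,-0.12],"twist":[0,0,0],"jaw":0},
])

```text
clock: 40.45
tcp_pos: [0.4257, -0.0653, 0.2293]
orientation: [-0.0, 0.788, 0.615, -0.0]
wrist_force: [0.2, -0.4, -0.3]
finger_gap: 0.0
```

```bash
python3 lk.py; python3 - <<'E'
from h import *
c=cam("top"); save(c,"fin.png")
E
```

```text
clock 40.45 tcp [ 0.4257 -0.0653  0.2293] F [ 0.2 -0.4 -0.3] gap 0.0 tilt [-0.001 -0.    -1.   ] j6 -0.09
xyz [-0.1489  0.1421  0.1023]
yaw now 1.325 twist z 0.002
[-0.00480577  0.00854209 -0.00106364]
side grip 179 [ 0.527  -0.2503  0.1561] ztop 0.159 yaw 2.908 ext ((526.7861328125, -248.1912078857422), (13.861516952514648, 59.89433288574219), 76.97122955322266)
side disc 693 plane slope [0.002 0.003] z 0.1223
top grip 191 [ 0.5255 -0.2417  0.1584] ztop 0.1612 yaw 2.893 ext ((525.2015380859375, -242.3470001220703), (11.3245267868042, 59.60151672363281), 75.72730255126953)
top disc 1422 plane slope [-0.     0.001] z 0.1236
```

View pics/fin.png

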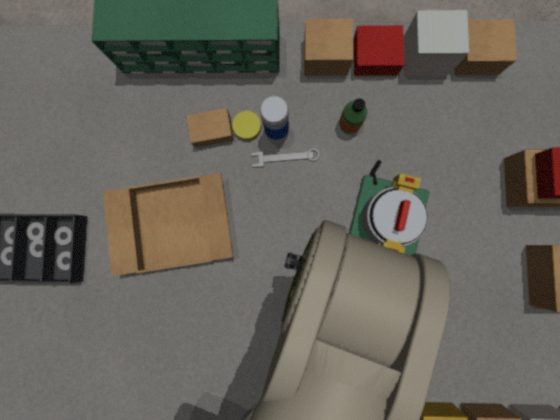

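The final top view shows the carton empty (around 170,222) with both flaps flat outwards. The lid is locked under both claws (397,215), and the can, bottle, wrench, tape roll and box are where they started. The tool is in free air.

```bash
python3 -c "
from workcell import env
print(env.hand_in())"
```

```text
the job is handed in; nothing more can be done
None
```

The job is done and handed in at about 40 s on the robot's clock. Hand-in reports no verdict.

I folded both carton flaps back and moved all five nuts into the pot. I then seated the lid, pushed it down, turned it a quarter-turn clockwise and let go. Finally I pressed the start button.

**Last checks:**
- **Flaps:** both lie flat outwards. The left one measured almost level; the right one was mostly hidden when I measured, but the final picture shows it flat too.
- **Nuts:** before the lid went on, all five lay in one layer, with tops at about 63 mm or lower. Two of them had tipped onto their sides.
- **Lid:** it is level, its direction is within about 0.01–0.02 rad of the locked one, and the grip centre is about 141 mm up. Both tabs are under the claws.
- **Start button:** it was pressed to its end stop. The force rose from 4.5 N to 23.6 N, against the spring's 5 N.
- **Other things:** the can, bottle, wrench, tape roll and box look unmoved, and the tool is in free air.

**Where checks disagreed:**
- **Lid position:** the side camera put the grip 6–8 mm nearer itself than the top camera did, because it also sees the grip's side faces. I went by the top camera, which puts the grip about 2–3 mm from the pot's axis.
- **Knocked lid:** the lid had been pushed about 4 cm aside during the run, so I measured it again before gripping it.
- **Button centring:** the fingers pressed about 4–5 mm off the button's centre, which is still well inside its 28 mm face.

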